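# Fit the dish lamp on its curved rod and hang the light shield

## Robot

A 7-joint arm with a two-finger parallel gripper is mounted at the origin on a cart in front of the work surface, level with it; the furniture and walls round the work are solid. World frame = base frame: x ahead of the robot, y to its left, z up, the work surface at z = 0. Lengths are in m, angles in rad, forces in N, time in s.
With the tool pointing down it reaches from about 0.4 to 0.85 m from the base axis. Payload 10.4 kg.
Tool frame: the origin (TCP) lies at the very end of the fingers, on their centre line; the grasp point (between the pads) lies 19 mm behind it; z points along the fingers, y is the direction in which the jaws open and shut (so a half turn about z gives the same grasp; the last joint's range is limited). The gripper opens to 87 mm and grips with 3 to 60 N. Pads are 19 mm wide; open, the fingers measure 117 mm over their backs; the gripper's body (75 mm by 190 mm) begins 51 mm behind the grasp point.
Start: joints at [1.315, 0.332, -0.065, 1.46, 0.022, 1.35, -0.088], TCP at [0.144, -0.608, 0.223] pointing down, gripper open.
Joint ranges: [-2.6, 2.6], [-0.5, 2.12], [-1.47, 1.34], [0.16, 2.42], [-1.27, 4.41], [0.06, 2.06], [-2.6, 2.6]. Speed limits (rad/s): [2.22, 2.22, 2.79, 2.79, 3.14, 3.14, 3.14].

## Interface

Orientations are given as a unit quaternion [x, y, z, w].
In Python, from bench import r gives the robot as it stands.
- The arm moves only by the shell command python3 -m crank 'ROWS' [FORCE]. ROWS is JSON, a list of rows, each a list of 3 entries, a list of its own where there are three numbers: the opening, from -1 (shut) to 1 (fully open), so that 0 is half open, then the shift along the tool's x, y, z in mm, then the turn about the tool's z in degrees. A call has 1 to 12 rows; each row is the pose to reach, as a shift and turn from the pose commanded when the call began, along the tool's axes at that moment; what a row does not reach only later rows make up. A row lasts 1/12 s, in which the tool goes at most 41.7 mm and 7.16 degrees, less where a joint would pass 70% of its speed; a pose out of reach is approached as far as the arm can. A call with a gripper value outside its range is refused whole. The fingers move at their own pace and stop on an object; FORCE is the grip in N (left out, the last holds). Time passes only in rows, so rows that repeat a pose let the fingers close. It gives the time, the measured TCP pose, the force and the opening at its end, in the units of the state.
- r.read_state(): the state, without advancing time (a new reading comes with each control period).
- r.camera(name): name is "scene" or "side" or "wrist"; returns a dict with "pixels" (384x512x3 uint8, red, green, blue), "fov_y" (degrees; the focal length in pixels is half the picture's height over the tangent of half this angle, whatever the lens; pixels are square), "cx", "cy" (the principal point, pixels), "cam_to_world" (4x4, takes a point from camera to world coordinates). Camera axes: x right, y down, z forward; pixel columns grow to the right and rows downward; lengths in m; the calibration is good to about 2 mm. A picture is of the moment at which its call begins. There is no depth.
- r.close_job(): hands the job in, once; it reports no verdict.
The state is a dict: "time": time; "joint_positions": joint angles; "joint_vel": joint speeds; "joint_torque": joint torques, N m; "ee_pos": TCP position; "eef_rot": TCP orientation; "ft_force": force on the tool from outside, world axes, zero at the start; "torque": the same for the moment, N m; "width": finger opening in m.
Only numpy, scipy, OpenCV 4.12 (cv2) and the standard library are available. Lean on these libraries where they do the work, as an engineer would, in place of code of your own. Each camera call takes 0.05 s, during which the arm holds its last target.

## Task

Get the little illumination stand ready round the culture dish. Thread the lamp carriage onto the open end of the curved steel rod with its lens facing the dish, slide it all the way round the bend until it rests against the brass stop collar and let go; then lift the black light shield out of its white rack and hang it on the stand's two upright hinge pins, fully down on both. Do not disturb the dish, the black objective can or the filter cube.

Things in the scene. Friction and masses are not known exactly. Their poses are not given: they have to be found in the camera images.
- stand: Fixed stand: dark plate 275 x 295 x 10 mm, curved rod on its right and far side, hinge post on its left. Origin on the table under the centre of the rod's arc; z up, x roughly away from the robot, y to its left. Sizes in mm; offsets of the stand's points are in this frame.
- rod_tip (a point): the open end of the rod, at (-40, -120, 85) of the stand. The level steel rod, 10 mm thick with a rounded tip, runs straight along +x from here to (0, -120), then follows a quarter circle of radius 120 about the stand's origin, counter-clockwise seen from above, to rod_home. Clear below and beside for the lamp
- rod_bend (a point): point on the rod's axis half-way round the quarter circle, at (85, -85, 85) of the stand
- rod_home (a point): point on the rod's axis at (120, 0, 85) of the stand, where the travel direction is the stand's +y: here the centre of the lamp's bore belongs when its sleeve meets the brass stop collar (22 mm diameter, 12 long, face about 14 mm farther on). The rod ends in a post, 16 mm diameter, 96 high, at (112, 42)
- dish_pad (a point): top centre of the grey round pad at (0, 0, 13) of the stand, where the dish stands
- pintle_low (a point): foot of the lower brass hinge pin, at (-85, 120, 32) of the stand: upright, 6 mm diameter, 12 mm tall, tapered tip, standing on a bracket 14 mm wide, 8 thick, that juts along the stand's +x from a post 14 x 22 mm, 96 high, centred 22 mm from the pin toward -x
- pintle_high (a point): foot of the upper hinge pin, alike, straight above the lower one at (-85, 120, 96) of the stand; the under side of its bracket is 88 mm above the table
- lamp_bore (a point): bore centre of the loose lamp carriage, 47 mm above its flat underside; x along the bore, z up, lens on +y. Sleeve 26 long, 26 outside, bore 15 right through; lamp body below 34 (x) x 50 (y) x 36 high; upright orange grip fin above, 30 (x) x 10 (y), from 13 to 53 mm over this point. 180 g, hangs upright. On the rod +x points from open end to collar, +y to the dish
- lamp_lens (a point): centre of the yellow lens face of the lamp carriage, at (0, 26, -28) mm from the bore's centre in the lamp's axes
- shield_grip (a point): centre of the orange grip bar on top of the loose black light shield: bar 36 (x) x 10 (y) x 26 mm high; panel below it 90 (x) x 6 (y) x 96 high, lower edge 108 mm under this point. x runs along the panel away from the hinge edge, z up. 120 g. It stands upright in the rack's slot, 20 mm deep: pull it straight up
- socket_low (a point): centre of the lower mouth of the shield's lower hinge socket, at (-56, 0, -96) from shield_grip: upright knuckle 18 outside, 12 high, bore 10 right through. Fully down it coincides with pintle_low. Bring the shield in sideways 15 to 40 mm above its hung height, so that the lower knuckle passes between the two brackets, then lower it onto both pins
- socket_high (a point): the same for the upper socket, at (-56, 0, -32) from shield_grip; belongs on pintle_high. The hung shield swings freely and its angle does not matter; along the stand's +x from the pins is clear
- rack: fixed white slotted rack, 76 x 56 x 26 mm, holding the shield; origin under its centre on the table; slot along its x
- dish: 60 mm petri dish, 14 mm high, loose on the stand's pad; origin at the centre of its underside; leave alone
- can: black cylindrical objective can, 41 mm diameter, 68 mm tall, loose, standing; origin at the centre of its underside; leave alone
- cube: black filter cube 43 x 34 x 32 mm with coloured round windows, loose; origin at the centre of its underside; leave alone

How it is judged:
By the outcome, as a careful person would: the job done as asked, in the order asked, and still so for the second after the job is handed in, with the robot touching nothing.
It also fails if it takes over 67 s, if anything falls off the work surface, if the arm or the gripper's body presses on something with over 40 N, if the wrist force passes 120 N, or if a joint passes its speed limit or range.

## Working session

There is one attempt and no reset: what is moved stays moved. The work goes in short steps, Python scripts to look and compute and a shell command to move; the robot and the scene stay as the last step left them, time stands still between calls to the robot, and variables do not carry over. Pictures are saved under pics/ and viewed, and the job is handed in when it is done.

```bash
ls; mkdir -p pics; cat > h.py <<'E'
from bench import r
import numpy as np, cv2
from scipy.spatial.transform import Rotation as R
def snap(n,f):
    c=r.camera(n); im=cv2.cvtColor(c['pixels'],cv2.COLOR_RGB2BGR)
    cv2.imwrite(f'pics/{f}.png',im); np.savez(f'pics/{f}.npz',T=c['cam_to_world'],k=[c['fov_y'],c['cx'],c['cy']])
    return im
def cam(f):
    d=np.load(f'pics/{f}.npz'); fov,cx,cy=d['k']; F=192/np.tan(np.radians(fov)/2); return d['T'],F,cx,cy
def ray(f,u,v):
    T,F,cx,cy=cam(f); d=T[:3,:3]@np.array([(u-cx)/F,(v-cy)/F,1]); return T[:3,3],d/np.linalg.norm(d)
def onz(f,u,v,z):
    o,d=ray(f,u,v); return o+d*(z-o[2])/d[2]
def tri(*l):
    A=np.zeros((3,3));b=np.zeros(3);rs=[ray(*x) for x in l]
    for o,d in rs:
        P=np.eye(3)-np.outer(d,d);A+=P;b+=P@o
    p=np.linalg.solve(A,b); return p,[np.linalg.norm((np.eye(3)-np.outer(d,d))@(p-o))*1e3 for o,d in rs]
def proj(f,p):
    T,F,cx,cy=cam(f); q=T[:3,:3].T@(np.asarray(p)-T[:3,3]); return np.array([cx+F*q[0]/q[2],cy+F*q[1]/q[2]])
E
python3 - <<'E'
from h import *
np.set_printoptions(precision=4,suppress=True)
s=r.read_state(); print(s)
for n in('scene','side','wrist'):
    im=snap(n,n+'0'); print(n,cam(n+'0'))
    
E
```

```text
pics
{'time': 0.0, 'joint_positions': array([ 1.3153,  0.3329, -0.0647,  1.4609,  0.0216,  1.3499, -0.0885]), 'joint_vel': array([-0.0022, -0.0014, -0.0015, -0.0001,  0.0005, -0.0003,  0.0003]), 'joint_torque': array([ -0.0004, -62.3251,   0.0245, -38.9885,  -0.0613,   0.0398,
         0.0001]), 'ee_pos': array([ 0.1441, -0.6078,  0.2218]), 'eef_rot': array([ 0.9932,  0.1162, -0.0001, -0.0007]), 'ft_force': array([-0.4694, -0.361 ,  0.3577]), 'torque': array([ 0.0006, -0.0258,  0.0152]), 'width': 0.08697652023067448}
scene (array([[-0.8346, -0.2742,  0.4777,  0.0604],
       [-0.5504,  0.4479, -0.7046,  0.6896],
       [-0.0207, -0.851 , -0.5248,  0.618 ],
       [ 0.    ,  0.    ,  0.    ,  1.    ]]), np.float64(361.79836252759765), np.float64(258.02135414686967), np.float64(193.1920947413039))
side (array([[-0.4142, -0.5102,  0.7537, -0.3456],
       [-0.9101,  0.2196, -0.3515,  0.4278],
       [ 0.0138, -0.8315, -0.5553,  0.7146],
       [ 0.    ,  0.    ,  0.    ,  1.    ]]), np.float64(363.1174674296346), np.float64(258.9179158876926), np.float64(191.25063018321802))
wrist (array([[ 0.2319, -0.9411, -0.2459,  0.2121],
       [-0.9727, -0.2247, -0.0576, -0.5912],
       [-0.001 ,  0.2526, -0.9676,  0.3839],
       [ 0.    ,  0.    ,  0.    ,  1.    ]]), np.float64(328.3181690050715), np.float64(257.03417771720945), np.float64(191.05053774755478))
```

View pics/scene0.png

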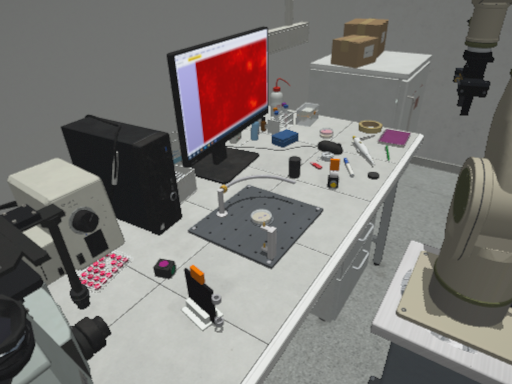

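View pics/side0.png

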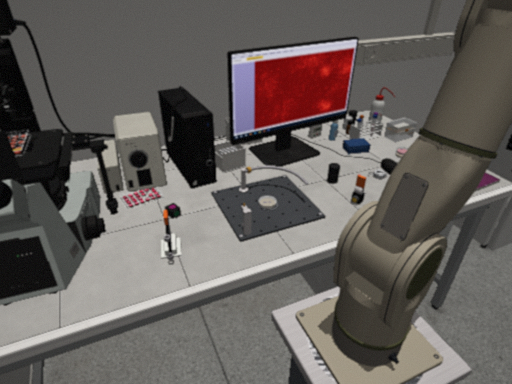

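View pics/wrist0.png

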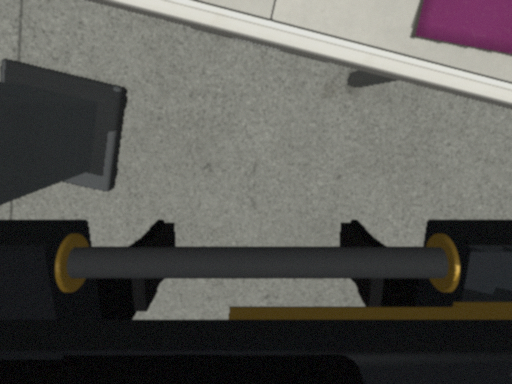

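The scene view shows the plate at about (258,222), the lamp at (333,175), the shield in its rack at (203,295), the can at (294,167) and the cube at (165,268). In the side view the lamp is at (358,190) and the shield at (168,230). The wrist view shows only floor. I'll zoom in next.

```bash
python3 - <<'E'
from h import *
def z(f,x0,y0,x1,y1,s,o):
    im=cv2.imread(f'pics/{f}.png')[y0:y1,x0:x1]; cv2.imwrite(f'pics/{o}.png',cv2.resize(im,None,fx=s,fy=s,interpolation=cv2.INTER_CUBIC))
z('scene0',180,140,360,270,4.4,'zs1')
z('side0',150,150,380,265,3.4,'zd1')
z('scene0',140,245,240,335,6,'zs2')
print(onz('scene0',333,187,0),onz('side0',357,201,0),onz('scene0',200,315,0.0),onz('side0',170,250,0))
E
```

```text
[ 0.43207704 -0.30295414  0.        ] [ 0.43643175 -0.3086019   0.        ] [0.45754935 0.33351798 0.        ] [0.45073494 0.33178654 0.        ]
```

View pics/zs1.png

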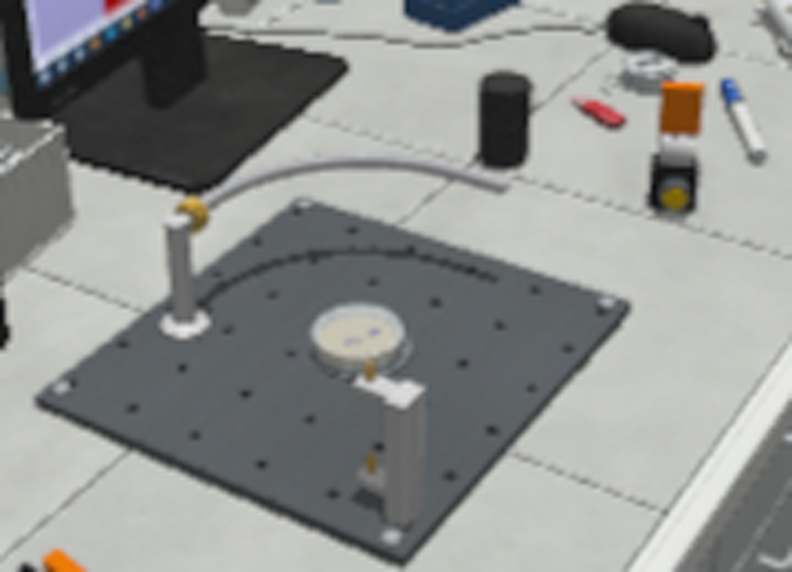

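View pics/zd1.png

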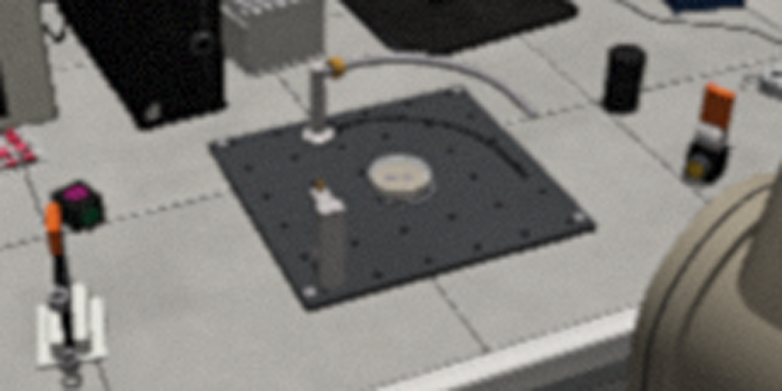

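View pics/zs2.png

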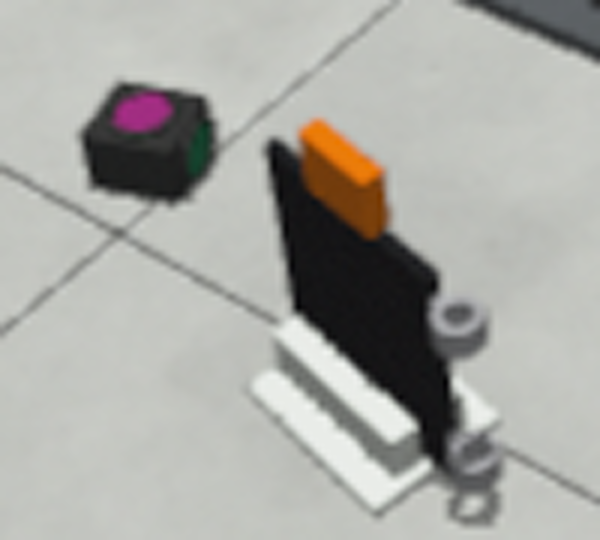

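Both zooms show the stand clearly. The collar, rod tip, hinge pins, lamp fin and shield bar are all visible in two views, so I'll triangulate them.

```bash
cat >> h.py <<'E'
def S(X,Y): return ('scene0',180+(X+.5)/4.4-.5,140+(Y+.5)/4.4-.5)
def D(X,Y): return ('side0',150+(X+.5)/3.4-.5,150+(Y+.5)/3.4-.5)
def S2(X,Y): return ('scene0',140+(X+.5)/6-.5,245+(Y+.5)/6-.5)
E
python3 - <<'E'
from h import *
np.set_printoptions(precision=4,suppress=True)
def rot2fit(L,W):
    L=np.array(L)[:,:2];W=np.array(W)[:,:2];lc=L.mean(0);wc=W.mean(0);a=L-lc;b=W-wc
    th=np.arctan2((a[:,0]*b[:,1]-a[:,1]*b[:,0]).sum(),(a*b).sum())
    M=np.array([[np.cos(th),-np.sin(th)],[np.sin(th),np.cos(th)]]);t=wc-M@lc
    return np.degrees(th),t,((M@L.T).T+t-W)*1e3
F={'cL':(S(38,402),D(210,147)),'cB':(S(402,563),D(310,308)),'cR':(S(630,307),D(596,228)),'cT':(S(300,200),D(460,88)),
'pinhi':(S(369,363),D(319,182)),'tip':(S(506,187),D(534,114)),'collar':(S(193,213),D(337,67)),'dish':(S(360,330),D(401,172)),
'fin_top':(S(682,84),D(719,90)),'fin_bot':(S(681,130),D(714,118)),'lens':(S(676,196),D(694,170)),'can':(S(506,80),D(626,50)),'cubetop':(S2(143,112),D(76,192)),'finS_top':(S2(342,152),D(54,206)),}
P={}
for k,v in F.items():
    p,e=tri(*v); P[k]=p; print(k,p,np.round(e,1))
print('plate sides',[np.linalg.norm(P[a]-P[b]) for a,b in(('cL','cB'),('cB','cR'),('cR','cT'),('cT','cL'))])
print(rot2fit([[-.085,.12],[-.04,-.12],[.12,.02]],[P['pinhi'],P['tip'],P['collar']]))
E
```

```text
cL [0.6738 0.1349 0.0049] [0.1 0.1]
cB [0.4045 0.134  0.0033] [0.7 0.7]
cR [ 0.4009 -0.155   0.0059] [1. 1.]
cT [ 0.6726 -0.154   0.0079] [0.6 0.6]
pinhi [0.44   0.1094 0.1086] [1. 1.]
tip [ 0.4854 -0.1291  0.0886] [0.3 0.3]
collar [0.6427 0.0064 0.0875] [0.6 0.6]
dish [ 0.525  -0.0101  0.029 ] [0.2 0.2]
fin_top [ 0.437  -0.3054  0.1012] [0.8 0.8]
fin_bot [ 0.4344 -0.3038  0.0679] [1.9 1.9]
lens [ 0.4238 -0.2814  0.0228] [1.2 1.2]
can [ 0.5759 -0.297   0.0738] [0.1 0.1]
cubetop [0.6095 0.2847 0.0339] [0.2 0.2]
finS_top [0.4532 0.3281 0.1326] [4.4 4.4]
plate sides [np.float64(0.269260832043728), np.float64(0.2889557109877399), np.float64(0.2717095054744831), np.float64(0.2888654285554806)]
(np.float64(-0.37698029395677174), array([ 0.5243, -0.0111]), array([[ 0.1211,  0.0607],
       [-1.8419, -1.7437],
       [ 1.7208,  1.683 ]]))
```

```bash
cat >> h.py <<'E'
def go(x,y,z,yaw=None):
    "print shift in tool axes (mm) and turn (deg) needed; yaw = azimuth of tool x"
    s=r.read_state(); Rm=R.from_quat(s['eef_rot']); M=Rm.as_matrix()
    cy=np.degrees(np.arctan2(M[1,0],M[0,0])); d=M.T@(np.array([x,y,z])-s['ee_pos'])*1e3
    t=None if yaw is None else -((yaw-cy+180)%360-180)
    print('cur',np.round(s['ee_pos'],4),'yaw',round(cy,2),'tilt',np.round(M[2],4),'shift',np.round(d,1),'turn',None if t is None else round(t,1),'t',round(s['time'],2),'f',np.round(s['ft_force'],1),'w',round(s['width'],4),'j',np.round(s['joint_positions'],2))
E
python3 - <<'E'
from h import *
go(.437,-.305,.28,27)
print(tri(S(200,190),D(415,52)), tri(S(45,100),('side0',232,134)))
print(tri(('scene0',196,168),('side0',232,136)),tri(('scene0',273,105),('side0',357,101)))
E
```

```text
cur [ 0.1441 -0.6078  0.2219] yaw 13.34 tilt [-1.0e-04 -1.1e-03 -1.0e+00] shift [ 354.9 -227.2  -57.8] turn -13.7 t 0.15 f [-0.7 -0.5 -0.3] w 0.0872 j [ 1.32  0.33 -0.06  1.46  0.02  1.35 -0.09]
(array([ 0.75954548, -0.14040387,  0.0041492 ]), [np.float64(5.501295877111623), np.float64(5.501295877111565)]) (array([0.74142229, 0.02909612, 0.16755455]), [np.float64(11.766465892240397), np.float64(11.766465892240342)])
(array([0.70420784, 0.04451062, 0.1727944 ]), [np.float64(17.36779784414731), np.float64(17.36779784414733)]) (array([ 0.83132207, -0.57045205,  0.16222058]), [np.float64(22.895051934584924), np.float64(22.895051934584984)])
```

```bash
python3 -m crank '[[1,[60,-38,-30],0],[1,[100,-65,-60],-5],[1,[140,-90,-60],-8],[1,[180,-115,-60],-14],[1,[220,-140,-60],-14],[1,[260,-165,-60],-14],[1,[300,-190,-60],-14],[1,[330,-210,-60],-14],[1,[355,-227,-60],-14],[1,[355,-227,-60],-14],[1,[355,-227,-60],-14],[1,[355,-227,-60],-14]]'; python3 - <<'E'
from h import *
go(.437,-.305,.28,27); snap('wrist','w1'); print(proj('w1',(.437,-.305,.1)))
E
```

```text
time: 1.15
ee_pos: [0.4404, -0.3008, 0.2826]
eef_rot: [0.971, 0.24, 0.001, -0.0]
ft_force: [-0.1, 0.6, -0.6]
width: 0.087
cur [ 0.4404 -0.3008  0.2826] yaw 27.77 tilt [ 1.4e-03 -6.0e-04 -1.0e+00] shift [-5.   2.1  2.5] turn 0.8 t 1.15 f [-0.1  0.6 -0.6] w 0.087 j [ 0.88  0.13 -0.4   1.59  0.05  1.43 -0.61]
[259.27182557 177.89186098]
```

View pics/w1.png

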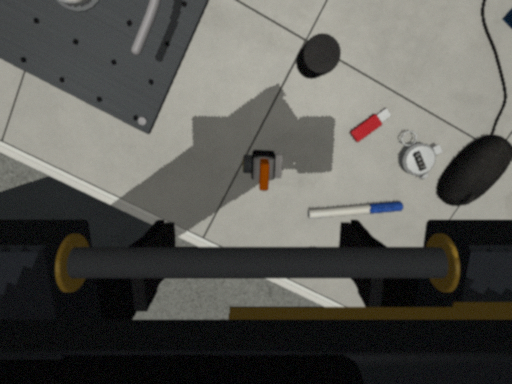

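The wrist view shows the lamp at (264,172) with its fin along the image's vertical, the lens toward the stand (left), the can at (318,55), and the rod tip and plate corner at upper left. I'll zoom in on the lamp, and on the monitor edge because clearance there matters.

```bash
python3 - <<'E'
from h import *
a=cv2.resize(cv2.imread('pics/w1.png')[140:200,230:300],None,fx=8,fy=8,interpolation=cv2.INTER_CUBIC)
cv2.imwrite('pics/w1z.png',a)
a=cv2.resize(cv2.imread('pics/scene0.png')[90:200,165:285],None,fx=4,fy=4,interpolation=cv2.INTER_CUBIC)
b=cv2.resize(cv2.imread('pics/side0.png')[90:180,215:365],None,fx=4,fy=4,interpolation=cv2.INTER_CUBIC)
cv2.imwrite('pics/m1.png',a);cv2.imwrite('pics/m2.png',b)
E
```

```text
(no output)
```

View pics/w1z.png

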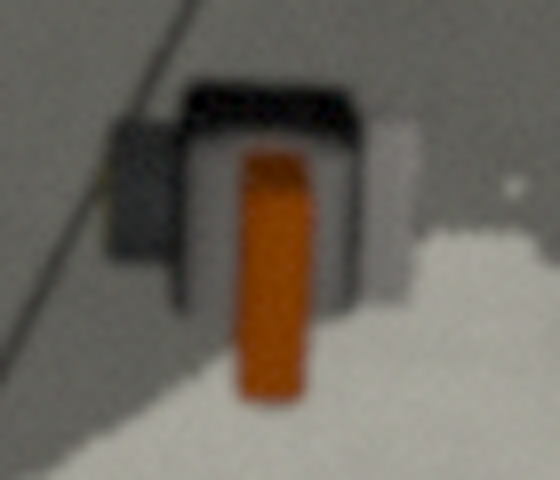

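View pics/m1.png

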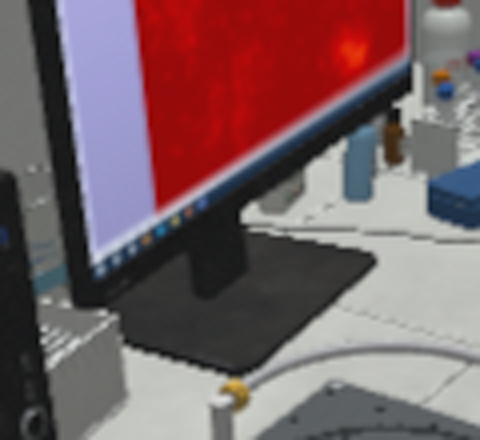

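View pics/m2.png

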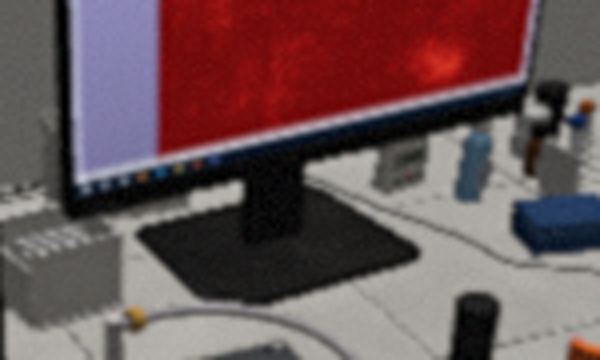

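```bash
python3 - <<'E'
from h import *
np.set_printoptions(precision=4,suppress=True)
Z=lambda X,Y:('w1',230+(X+.5)/8-.5,140+(Y+.5)/8-.5)
c=[onz(*Z(*q),.1) for q in((244,185),(311,185),(303,400),(240,400))]
print(np.array(c),'ctr',np.mean(c,0)); a=(c[0]+c[1]-c[2]-c[3])/2; print('len',np.linalg.norm(a),'yaw',np.degrees(np.arctan2(a[1],a[0])),'w',np.linalg.norm(c[0]-c[1]))
top=np.mean(c,0); 
print('tri3',tri(Z(275,292),S(682,84),D(719,90)))
m=lambda X,Y:('scene0',165+X/4,90+Y/4); n=lambda X,Y:('side0',215+X/4,90+Y/4)
print(tri(m(82,305),n(68,213)),tri(m(100,304),n(72,213)),tri(m(412,88),n(522,112)), tri(m(238,374),n(262,302)))
# rod tip in w1
im=cv2.imread('pics/w1.png'); cv2.imwrite('pics/w1r.png',cv2.resize(im[0:140,0:220],None,fx=3.6,fy=3.6,interpolation=cv2.INTER_CUBIC))
E
```

```text
[[ 0.452  -0.298   0.1   ]
 [ 0.4561 -0.3059  0.1   ]
 [ 0.4297 -0.3189  0.1   ]
 [ 0.4257 -0.3113  0.1   ]] ctr [ 0.4409 -0.3085  0.1   ]
len 0.02943181517615011 yaw 26.58037046694031 w 0.008885938063280663
tri3 (array([ 0.4399, -0.3088,  0.0987]), [np.float64(1.0001527411192925), np.float64(1.6376934602488484), np.float64(1.019619782302585)])
(array([0.7744, 0.0161, 0.1275]), [np.float64(0.10339919768722745), np.float64(0.10339919768724745)]) (array([0.7503, 0.0214, 0.1383]), [np.float64(1.1605591399170128), np.float64(1.1605591399170427)]) (array([ 0.8158, -0.5112,  0.1272]), [np.float64(1.3726866680743561), np.float64(1.3726866680741956)]) (array([ 0.8268, -0.2165, -0.0537]), [np.float64(8.152723972856585), np.float64(8.15272397285662)])
```

View pics/w1r.png

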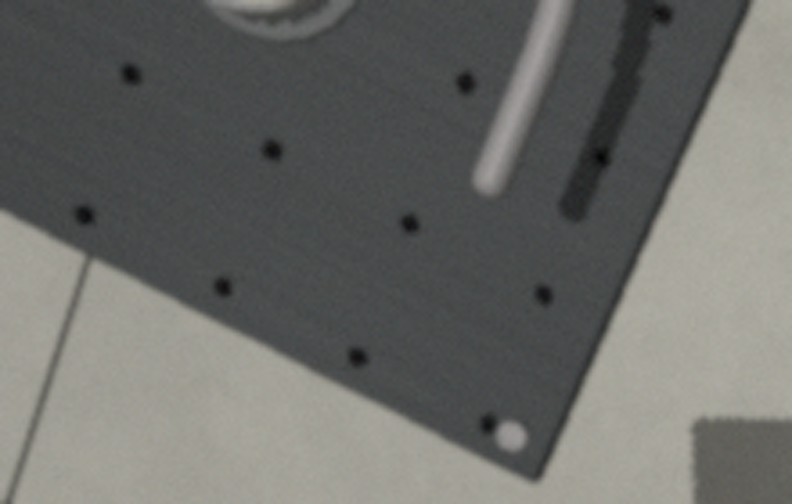

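```bash
python3 - <<'E'
from h import *
go(.53,-.19,.31,90)
E
```

```text
cur [ 0.4386 -0.3033  0.2824] yaw 27.59 tilt [ 2.e-04 -4.e-04 -1.e+00] shift [133.5 -58.1 -27.6] turn -62.4 t 1.2 f [-0.  -0.6  0.2] w 0.0872 j [ 0.88  0.13 -0.4   1.59  0.05  1.43 -0.61]
```

```bash
python3 -m crank '[[1,[20,-10,-28],-7],[1,[50,-20,-28],-14],[1,[80,-35,-28],-21],[1,[110,-48,-28],-28],[1,[133,-58,-28],-35],[1,[133,-58,-28],-42],[1,[133,-58,-28],-49],[1,[133,-58,-28],-56],[1,[133,-58,-28],-62],[1,[133,-58,-28],-62],[1,[133,-58,-28],-62]]'; python3 - <<'E'
from h import *
snap('wrist','w2'); go(.53,-.06,.31,90)
E
```

```text
time: 2.12
ee_pos: [0.5282, -0.1941, 0.3103]
eef_rot: [0.713, 0.701, -0.0, -0.0]
ft_force: [-0.3, 0.6, -0.3]
width: 0.0866
cur [ 0.5283 -0.1938  0.3104] yaw 89.03 tilt [-3.e-04 -3.e-04 -1.e+00] shift [133.8  -0.6   0.3] turn -1.0 t 2.17 f [0.9 0.2 0.1] w 0.0868 j [ 0.77  0.21 -0.59  1.46  0.12  1.51  0.17]
```

View pics/w2.png

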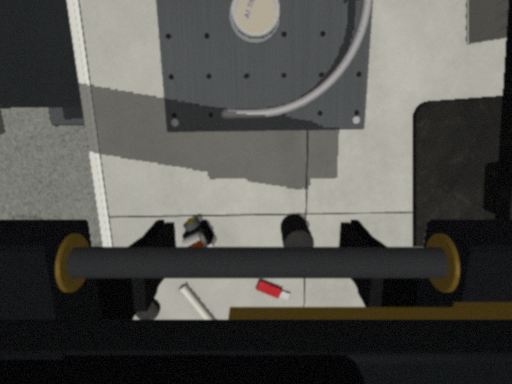

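The rod's open end shows at about (224,113) and the bend at (335,75), with the dish at (255,12). Next I'll move forward for the second view.

```bash
python3 -m crank '[[1,[40,0,0],-1],[1,[80,0,0],-1],[1,[115,0,0],-1],[1,[134,0,0],-1],[1,[134,0,0],-1],[1,[134,0,0],-1]]'; python3 - <<'E'
from h import *
snap('wrist','w3'); go(.44,-.3085,.2,117)
E
```

```text
time: 2.67
ee_pos: [0.5303, -0.0582, 0.3108]
eef_rot: [0.705, 0.709, -0.0, 0.0]
ft_force: [-0.6, -1.0, 0.5]
width: 0.0871
cur [ 0.5303 -0.0597  0.3105] yaw 90.19 tilt [-8.e-04  0.e+00 -1.e+00] shift [-248.4  -91.1  110.7] turn -26.8 t 2.72 f [-0.6  0.1 -0.1] w 0.0869 j [ 0.64  0.15 -0.68  1.53  0.1   1.5  -0.04]
```

View pics/w3.png

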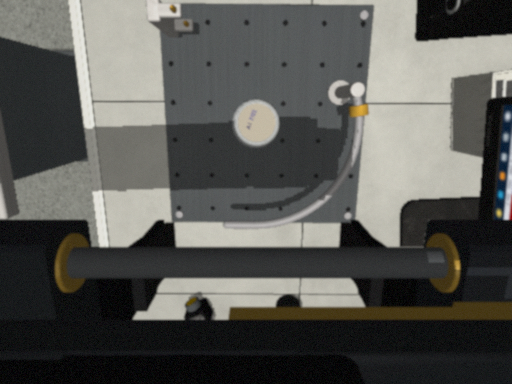

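This view shows the dish at (256,123), collar at (359,110), rod-end post top at (358,90), rod tip at (224,226), hinge pins at (173,9) and (185,24), and the monitor from column 485 on. Zooming in for precise pixels.

```bash
python3 - <<'E'
from h import *
def z(f,x0,y0,x1,y1,s,o):
    im=cv2.imread(f'pics/{f}.png')[y0:y1,x0:x1]; cv2.imwrite(f'pics/{o}.png',cv2.resize(im,None,fx=s,fy=s,interpolation=cv2.INTER_CUBIC))
z('w3',140,0,220,50,8,'a1'); z('w3',320,70,380,130,8,'a2'); z('w3',210,160,370,240,5,'a3'); z('w2',210,0,380,130,4.5,'a4')
E
```

```text
(no output)
```

View pics/a1.png

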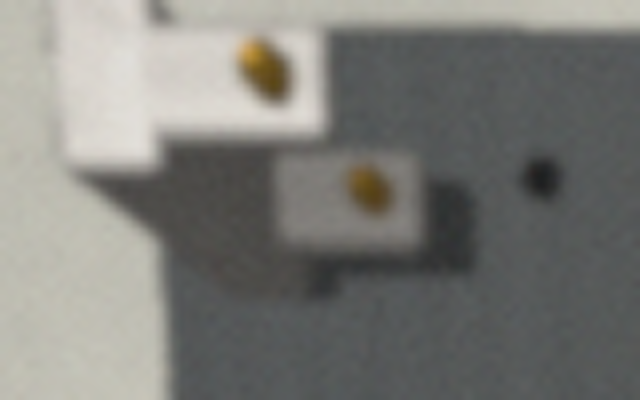

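View pics/a2.png

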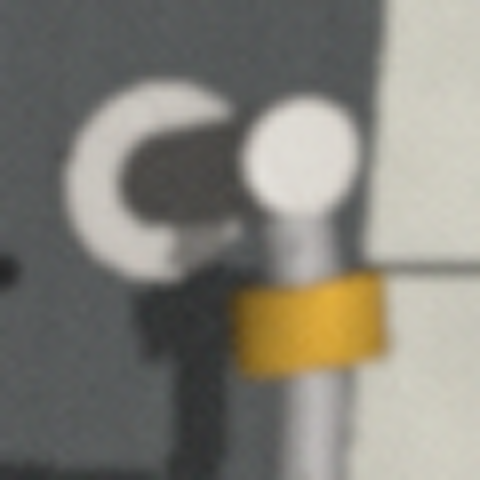

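View pics/a3.png

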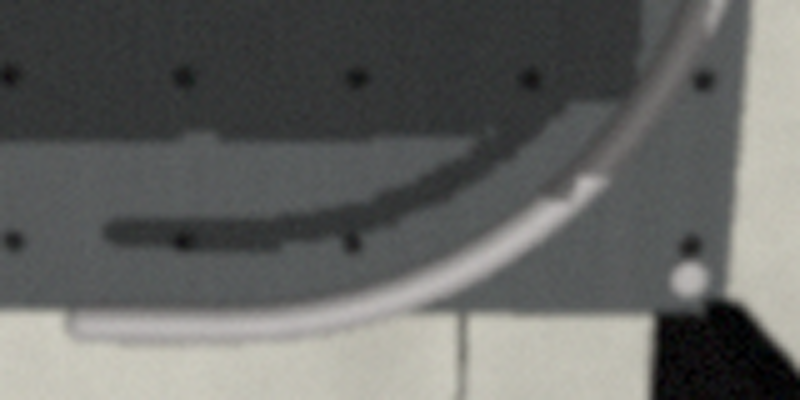

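View pics/a4.png

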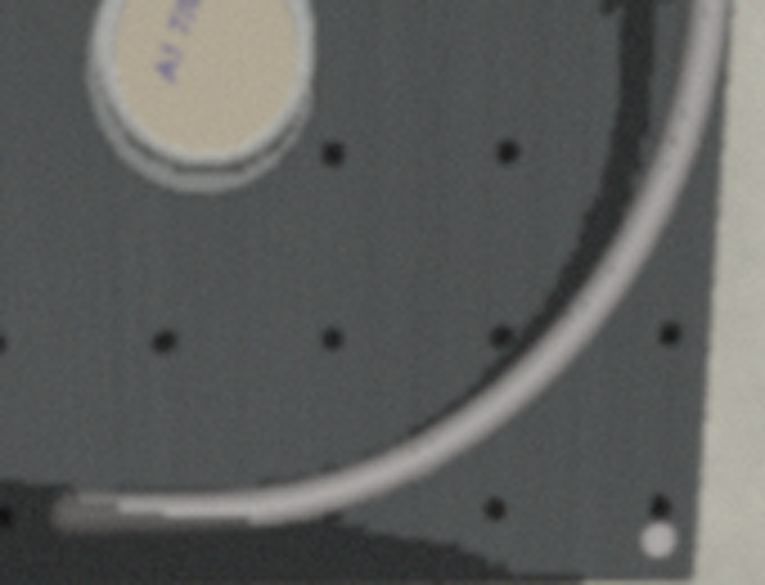

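```bash
cat > st.py <<'E'
from h import *
from scipy.optimize import least_squares
np.set_printoptions(precision=4,suppress=True)
c=lambda f,x0,y0,s,X,Y:(f,x0+(X+.5)/s-.5,y0+(Y+.5)/s-.5)
obs=[((-85,120,96),c('w3',140,0,8,269,84)),((-85,120,108),c('w3',140,0,8,251,52)),((-85,120,32),c('w3',140,0,8,375,202)),((-85,120,44),c('w3',140,0,8,360,174)),
((112,42,96),c('w3',320,70,8,302,155)),((119.2,14,85),c('w3',320,70,8,313,372)),
((-40,-120,85),c('w3',210,160,5,68,323)),((-40,-120,85),c('w2',210,0,4.5,53,512)),((-40,-120,85),c('w1',0,0,3.6,483,193)),
((84.85,-84.85,85),None)]
obs=[o for o in obs if o[1]]
print('tip tri',tri(obs[6][1],obs[7][1],obs[8][1]))
def W(p,L):
    a=p[2];L=np.array(L)/1e3;return np.array([p[0]+np.cos(a)*L[0]-np.sin(a)*L[1],p[1]+np.sin(a)*L[0]+np.cos(a)*L[1],L[2]])
def res(p): return np.concatenate([proj(q[0],W(p,L))-np.array(q[1:]) for L,q in obs])
s=least_squares(res,[.524,-.011,0],loss='soft_l1')
if __name__=='__main__':
    print(s.x,np.degrees(s.x[2])); print(res(s.x).reshape(-1,2))
    for L in obs: print(L[0],W(s.x,L[0]), onz(*L[1],L[0][2]/1e3))
    print('home',W(s.x,(120,0,85)))
    print('pinhi scene/side',tri(S(369,363),D(319,182)),'scene+w3',tri(S(369,363),obs[1][1]))
E
python3 st.py
```

```text
tip tri (array([ 0.4894, -0.1328,  0.0861]), [np.float64(0.20709951459200718), np.float64(0.10912222962418494), np.float64(0.10170046506811592)])
[ 0.5291 -0.013   0.0012] 0.06909238019692499
[[ 0.4402 -0.5677]
 [-0.2564  0.0524]
 [ 0.0323 -0.5869]
 [-0.1904  0.5068]
 [ 0.1066  0.2969]
 [ 0.15   -0.9088]
 [-0.2029 -0.0855]
 [ 0.063   0.2909]
 [ 0.6479  0.3748]]
(-85, 120, 96) [0.444  0.1069 0.096 ] [0.4435 0.1063 0.096 ]
(-85, 120, 108) [0.444  0.1069 0.108 ] [0.4442 0.1069 0.108 ]
(-85, 120, 32) [0.444  0.1069 0.032 ] [0.4439 0.1062 0.032 ]
(-85, 120, 44) [0.444  0.1069 0.044 ] [0.4442 0.1074 0.044 ]
(112, 42, 96) [0.641  0.0291 0.096 ] [0.6409 0.0294 0.096 ]
(119.2, 14, 85) [0.6483 0.0011 0.085 ] [0.6482 0.0001 0.085 ]
(-40, -120, 85) [ 0.4892 -0.1331  0.085 ] [ 0.4895 -0.1332  0.085 ]
(-40, -120, 85) [ 0.4892 -0.1331  0.085 ] [ 0.4892 -0.1328  0.085 ]
(-40, -120, 85) [ 0.4892 -0.1331  0.085 ] [ 0.4893 -0.1324  0.085 ]
home [ 0.6491 -0.0129  0.085 ]
pinhi scene/side (array([0.44  , 0.1094, 0.1086]), [np.float64(1.0450552434381541), np.float64(1.0450552434381057)]) scene+w3 (array([0.4431, 0.1067, 0.1068]), [np.float64(0.9759678566377726), np.float64(0.9759678566377286)])
```

```bash
python3 -m crank '[[1,[-40,-15,10],-6],[1,[-80,-30,25],-12],[1,[-120,-45,40],-18],[1,[-160,-60,60],-24],[1,[-200,-75,80],-26.5],[1,[-235,-87,100],-26.5],[1,[-249,-90,110],-26.5],[1,[-249,-90,110],-26.5],[1,[-249,-90,110],-26.5]]'; python3 - <<'E'
from h import *
snap('wrist','w4'); go(.4409,-.3085,.066,116.6); print(proj('w4',(.4409,-.3085,.1)))
E
```

```text
time: 3.47
ee_pos: [0.439, -0.3116, 0.1988]
eef_rot: [0.527, 0.85, -0.0, -0.002]
ft_force: [0.6, 0.7, 0.3]
width: 0.0871
cur [ 0.4407 -0.3097  0.2   ] yaw 116.57 tilt [ 1.3e-03 -3.0e-04 -1.0e+00] shift [  0.9   0.8 134. ] turn -0.0 t 3.52 f [ 0.1  0.7 -0.4] w 0.087 j [ 0.98  0.2  -0.5   1.7   0.1   1.27  0.92]
[259.26326241 190.17691537]
```

View pics/w4.png

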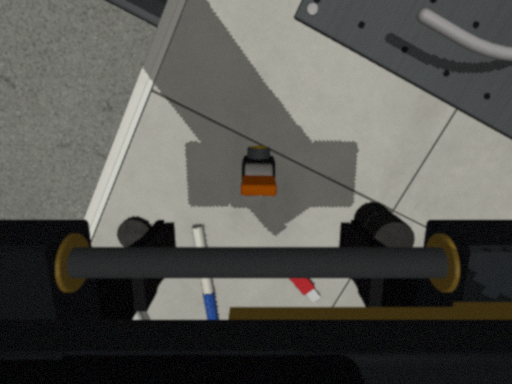

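The fin's top face sits at about (259,190), which matches the prediction, so I'll descend and grip.

```bash
python3 -m crank '[[1,[0,0,40],0],[1,[1,1,80],0],[1,[1,1,115],0],[1,[1,1,134],0],[1,[1,1,134],0],[1,[1,1,134],0],[0,[1,1,134],0],[-0.7,[1,1,134],0],[-0.7,[1,1,134],0],[-0.7,[1,1,134],0],[-0.7,[1,1,134],0],[-0.7,[1,1,134],0]]' 35; python3 - <<'E'
from h import *
go(.4409,-.3085,.066,116.6)
E
```

```text
time: 4.52
ee_pos: [0.4423, -0.3071, 0.0669]
eef_rot: [0.524, 0.852, -0.0, 0.0]
ft_force: [-0.7, 0.4, 0.5]
width: 0.0547
cur [ 0.4423 -0.3071  0.0669] yaw 116.83 tilt [-6.e-04  2.e-04 -1.e+00] shift [-0.6 -1.9  0.9] turn 0.2 t 4.52 f [-0.7  0.4  0.5] w 0.0547 j [ 0.95  0.33 -0.49  1.84  0.18  1.01  0.85]
```

```bash
python3 -m crank '[[-0.9,[0,0,0],0],[-0.9,[0,0,0],0],[-0.9,[0,0,0],0],[-0.9,[0,0,0],0],[-0.9,[0,0,0],0],[-0.9,[0,0,0],0],[-0.9,[0,0,0],0]]' 35; for i in 1 2 3; do python3 - <<'E'
from h import *
s=r.read_state();print(s['width'],s['ee_pos'],s['ft_force'])
E
done
```

```text
time: 5.1
ee_pos: [0.4421, -0.307, 0.0665]
eef_rot: [0.524, 0.852, -0.0, -0.0]
ft_force: [-0.8, -1.4, -0.2]
width: 0.0298
0.02977263108958026 [ 0.4421123  -0.30696273  0.06645189] [-0.75296997 -1.4178178  -0.21405355]
0.02977263108958026 [ 0.4421123  -0.30696273  0.06645189] [-0.75296997 -1.4178178  -0.21405355]
0.02977263108958026 [ 0.4421123  -0.30696273  0.06645189] [-0.75296997 -1.4178178  -0.21405355]
```

Gripped at 29.8 mm. Lifting 38 mm, turning to yaw 90 and moving to just in front of the rod tip.

```bash
python3 -m crank '[[-0.9,[0,0,-20],0],[-0.9,[0,0,-40],0],[-0.9,[0,0,-40],0]]' 35; python3 - <<'E'
from h import *
snap('wrist','w5'); go(.445,-.133,.1045,90.07)
im=cv2.imread('pics/w5.png'); cv2.imwrite('pics/w5z.png',cv2.resize(im[150:330,180:340],None,fx=3.3,fy=3.3,interpolation=cv2.INTER_CUBIC))
E
```

```text
time: 5.35
ee_pos: [0.444, -0.3078, 0.1098]
eef_rot: [0.524, 0.852, -0.0, 0.002]
ft_force: [1.6, -0.2, -1.3]
width: 0.0299
cur [ 0.4433 -0.3075  0.108 ] yaw 116.84 tilt [-0.003   0.0014 -1.    ] shift [155.   80.3   3.2] turn 26.8 t 5.4 f [ 0.6  0.  -3.1] w 0.0299 j [ 0.96  0.28 -0.5   1.81  0.15  1.09  0.87]
```

View pics/w5z.png

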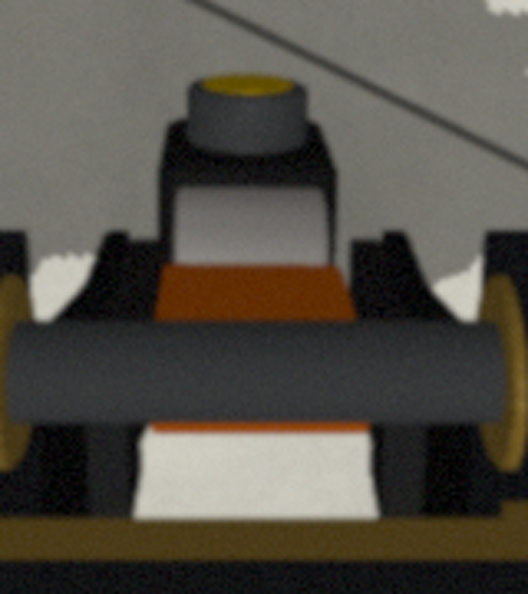

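```bash
python3 - <<'E'
from h import *
s=r.read_state();M=R.from_quat(s['eef_rot']).as_matrix();p=s['ee_pos']
for (X,Y,dz,n) in((262,432,.0335,'fin -y top edge (-5)'),(255,265,-.0065,'fin +y bottom edge(+5)'),(247,88,-.0475-0.0,'lens ctr-ish (+26)')):
    q=onz('w5',180+(X+.5)/3.3-.5,150+(Y+.5)/3.3-.5,p[2]+dz); print(n,M.T@(q-p)*1e3)
E
```

```text
fin -y top edge (-5) [ -6.40345849   2.86665741 -33.47722945]
fin +y bottom edge(+5) [1.75989943 1.91782471 6.49754372]
lens ctr-ish (+26) [23.30347799  0.29425903 47.43186487]
```

```bash
python3 -m crank '[[-0.9,[35,18,0],5],[-0.9,[70,36,0],11],[-0.9,[105,54,2],17],[-0.9,[135,70,2],22],[-0.9,[157,81,2],26.8],[-0.9,[157,81,2],26.8],[-0.9,[157,81,2],26.8]]' 35; python3 - <<'E'
from h import *
snap('wrist','w6');snap('scene','s6');snap('side','d6'); go(.445,-.131,.1045,90.07)
im=cv2.imread('pics/s6.png')[150:220,270:340]; im2=cv2.imread('pics/d6.png')[150:220,270:340]
a=np.hstack([cv2.resize(i,(490,490),interpolation=cv2.INTER_CUBIC) for i in (im,im2)]);cv2.imwrite('pics/sd6.png',cv2.resize(a,(784,392)))
E
```

```text
time: 5.98
ee_pos: [0.4432, -0.1291, 0.1037]
eef_rot: [0.706, 0.709, -0.0, -0.0]
ft_force: [-0.7, -0.8, -2.6]
width: 0.0295
cur [ 0.4432 -0.1314  0.104 ] yaw 90.0 tilt [ 0.e+00 -7.e-04 -1.e+00] shift [ 0.4  1.8 -0.5] turn -0.1 t 6.13 f [ 0.2 -0.2 -2.8] w 0.0299 j [ 0.75  0.13 -0.58  1.99  0.08  1.05  0.13]
```

View pics/w6.png

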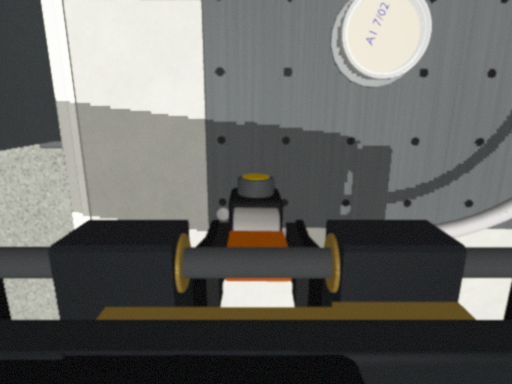

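View pics/sd6.png

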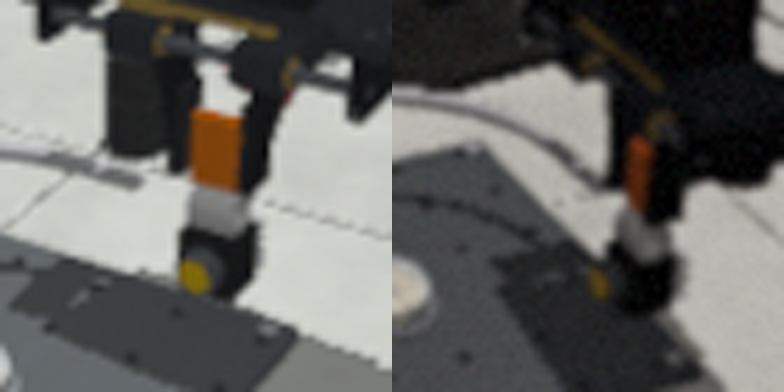

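```bash
python3 - <<'E'
from h import *
for n,o in(('s6','zs6'),('d6','zd6')):
    im=cv2.imread(f'pics/{n}.png')[160:210,275:340]; cv2.imwrite(f'pics/{o}.png',cv2.resize(im,None,fx=12,fy=12,interpolation=cv2.INTER_CUBIC))
E
```

```text
(no output)
```

View pics/zs6.png

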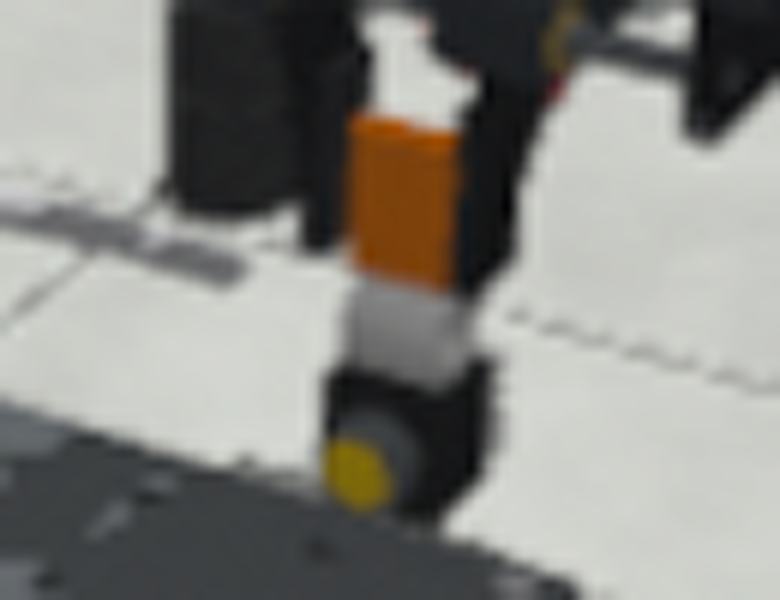

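View pics/zd6.png

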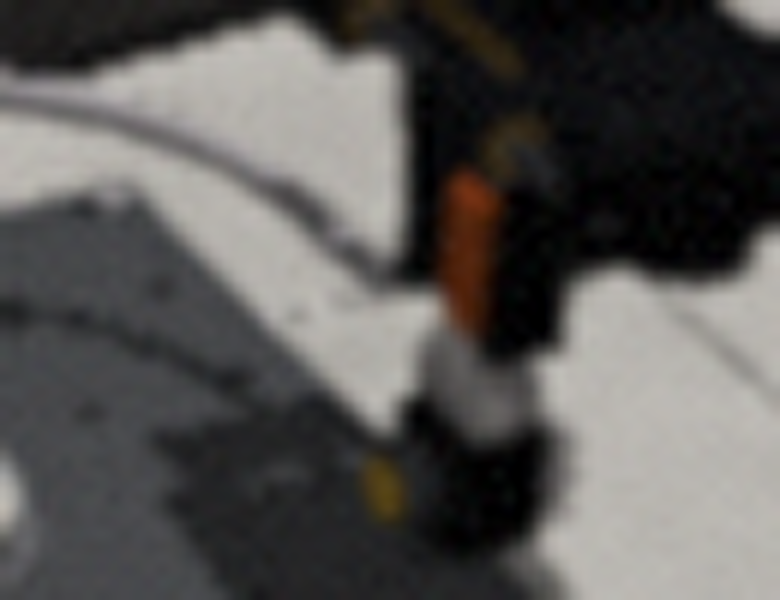

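```bash
python3 - <<'E'
from h import *
np.set_printoptions(precision=4,suppress=True)
z=lambda f,X,Y:(f,275+(X+.5)/12-.5,160+(Y+.5)/12-.5)
t,e=tri(z('s6',240,270),z('d6',381,279)); l,e2=tri(z('s6',357,475),z('d6',385,490)); print(t,e,l,e2,'lens-tip',l-t)
b=l-np.array([0,.026,-.028]); print('bore-tip',b-t)
# where would bore/fin project in the side/scene relative, predicted by tcp
for p in (t+[-.0459,0,.013],t+[-.0459,.005,.013],t+[-.0459,.005,.053],t+[-.0459,.026,-.028]): print([ (proj(f,p)-[275,160])*12 for f in('s6','d6')])
E
```

```text
[ 0.4845 -0.1267  0.0907] [np.float64(0.6649709146960575), np.float64(0.6649709146961673)] [ 0.4396 -0.1048  0.0577] [np.float64(0.10821227817043769), np.float64(0.1082122781705131)] lens-tip [-0.0449  0.022  -0.033 ]
bore-tip [-0.0449 -0.004  -0.005 ]
[array([407.2928, 264.4314]), array([470.5676, 321.1104])]
[array([397.7094, 273.4815]), array([453.9568, 325.2851])]
[array([406.7215, 123.2557]), array([469.1951, 192.6752])]
[array([348.5954, 461.2082]), array([369.923 , 474.0462])]
```

The fixed cameras put the bore about 4 mm low in y and 5 mm low in z, but those directions are poorly conditioned. The wrist views and kinematics put it within about 1 mm. I'll correct by a small compromise (+1 y, +1.5 z), enter slowly and watch the forces.

```bash
python3 -m crank '[[-0.9,[1,5,-1.5],0],[-0.9,[1,15,-1.5],0],[-0.9,[1,22,-1.5],0],[-0.9,[1,28,-1.5],0],[-0.9,[1,32,-1.5],0],[-0.9,[1,36,-1.5],0],[-0.9,[1,40,-1.5],0],[-0.9,[1,40,-1.5],0]]' 35; python3 - <<'E'
from h import *
snap('scene','s7');snap('side','d7'); go(.445,-.131,.1045,90.07)
L=[cv2.resize(cv2.imread(f'pics/{n}.png')[150:210,260:330],(400,343),interpolation=cv2.INTER_CUBIC) for n in('s7','d7')]
cv2.imwrite('pics/sd7.png',np.hstack(L))
E
```

```text
time: 6.8
ee_pos: [0.4842, -0.1295, 0.1058]
eef_rot: [0.707, 0.707, 0.0, 0.0]
ft_force: [1.4, -1.9, -5.6]
width: 0.0295
cur [ 0.4838 -0.1296  0.1059] yaw 90.04 tilt [-3.e-04  5.e-04 -1.e+00] shift [ -1.4 -38.8   1.4] turn -0.0 t 6.9 f [ 2.8 -2.2 -6.2] w 0.0295 j [ 0.7   0.21 -0.59  1.9   0.13  1.07  0.07]
```

View pics/sd7.png

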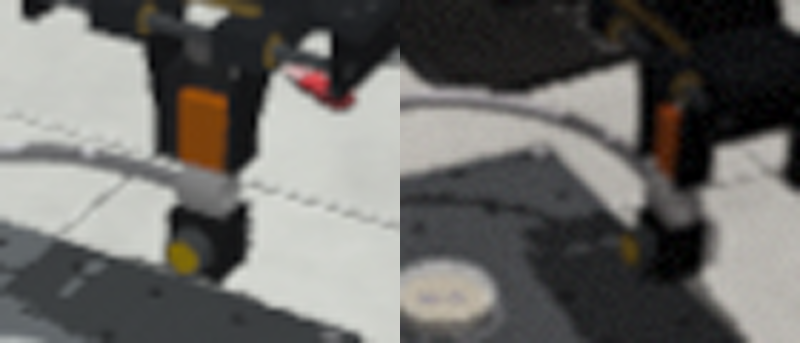

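The sleeve is on the tip, with no opposing x force. The extra −z and −y force says it's slightly high and far in y, so I'll ease it down and advance.

```bash
python3 -m crank '[[-0.9,[-1,0,2],0],[-0.9,[-1,6,2],0],[-0.9,[-1,12,2],0],[-0.9,[-1,18,2],0],[-0.9,[-1,22,2],0],[-0.9,[-1,22,2],0]]' 35; python3 - <<'E'
from h import *
go(.53,-.131,.1045,90.07)
E
```

```text
time: 7.4
ee_pos: [0.5067, -0.1299, 0.1041]
eef_rot: [0.707, 0.708, 0.0, 0.0]
ft_force: [-0.9, 0.7, -2.4]
width: 0.0294
cur [ 0.5067 -0.1299  0.1041] yaw 90.07 tilt [ 5.e-04  6.e-04 -1.e+00] shift [-1.1 23.3 -0.4] turn 0.0 t 7.4 f [-0.9  0.7 -2.4] w 0.0294 j [ 0.68  0.27 -0.58  1.85  0.16  1.08  0.04]
```

```bash
python3 -m crank '[[-0.9,[0,10,0],0],[-0.9,[0,21,0],0],[-0.9,[0.4,31.5,0],-5],[-0.9,[1.8,41.7,0],-10],[-0.9,[4,51.7,0],-15],[-0.9,[7.1,61.5,0],-20],[-0.9,[11,71,0],-25],[-0.9,[15.7,80,0],-30],[-0.9,[15.7,80,0],-30]]' 35; python3 - <<'E'
from h import *
f=np.radians(30);go(.528+.1175*np.sin(f),-.0125-.1175*np.cos(f),.1045,120)
E
```

```text
time: 8.15
ee_pos: [0.5872, -0.1132, 0.1039]
eef_rot: [0.497, 0.868, 0.001, 0.0]
ft_force: [-0.3, -0.0, -2.8]
width: 0.0295
cur [ 0.5872 -0.1132  0.1039] yaw 120.36 tilt [ 7.0e-04  1.4e-03 -1.0e+00] shift [-0.7 -1.  -0.6] turn 0.4 t 8.15 f [-0.3 -0.  -2.8] w 0.0295 j [ 0.63  0.44 -0.65  1.65  0.29  1.15  0.44]
```

```bash
python3 -m crank '[[-0.9,[0.4,10.2,0],-5],[-0.9,[1.8,20.4,0],-10],[-0.9,[4,30.4,0],-15],[-0.9,[7.1,40.2,0],-20],[-0.9,[11,49.7,0],-25],[-0.9,[15.7,58.7,0],-30],[-0.9,[21.3,67.4,0],-35],[-0.9,[27.5,75.5,0],-40],[-0.9,[27.5,75.5,0],-40]]' 35; python3 - <<'E'
from h import *
f=np.radians(70);go(.528+.1175*np.sin(f),-.0125-.1175*np.cos(f),.1045,160)
E
```

```text
time: 8.9
ee_pos: [0.6375, -0.0507, 0.1039]
eef_rot: [0.171, 0.985, 0.001, -0.0]
ft_force: [-0.1, 0.6, -1.9]
width: 0.0294
cur [ 0.6375 -0.0507  0.1039] yaw 160.26 tilt [ 4.0e-04  1.4e-03 -1.0e+00] shift [-1.5 -1.5 -0.6] turn 0.3 t 8.9 f [-0.1  0.6 -1.9] w 0.0294 j [ 0.57  0.57 -0.77  1.53  0.41  1.21  0.96]
```

```bash
python3 -m crank '[[-0.9,[0.4,10.2,0],-5],[-0.9,[1.8,20.4,0],-10],[-0.9,[4,30.4,0],-15],[-0.9,[5.7,36.3,0],-18],[-0.9,[6.4,38.2,0],-19],[-0.9,[7.1,40.2,0],-20],[-0.9,[7.1,40.2,0],-20]]' 35; python3 - <<'E'
from h import *
go(.528+.1175,-.0125,.1045,180); snap('wrist','w8');snap('scene','s8')
L=[cv2.resize(cv2.imread(f'pics/{n}.png')[a:a+150,b:b+200],(400,300),interpolation=cv2.INTER_CUBIC) for n,a,b in(('w8',130,156),)]
L.append(cv2.resize(cv2.imread('pics/s8.png')[150:225,200:300],(400,300),interpolation=cv2.INTER_CUBIC))
cv2.imwrite('pics/c8.png',np.hstack(L))
E
```

```text
time: 9.48
ee_pos: [0.6442, -0.014, 0.104]
eef_rot: [0.001, 1.0, -0.001, -0.0]
ft_force: [0.1, -1.6, -2.0]
width: 0.0298
cur [ 0.6442 -0.014   0.104 ] yaw 179.86 tilt [ 1.0e-04 -1.3e-03 -1.0e+00] shift [-1.3  1.5 -0.5] turn -0.1 t 9.48 f [ 0.1 -1.6 -2. ] w 0.0298 j [ 0.55  0.6  -0.83  1.51  0.46  1.23  1.22]
```

View pics/c8.png

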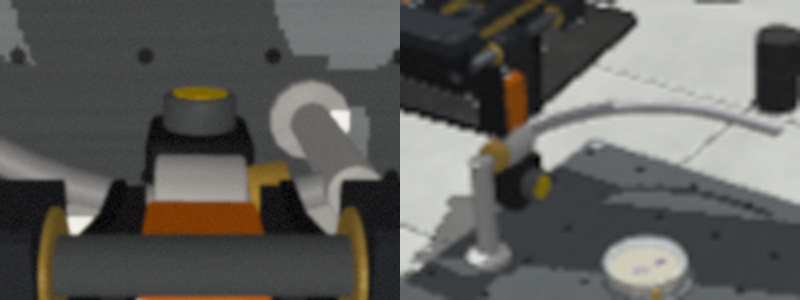

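The sleeve is right next to the brass collar, with the lens facing the dish. I'll nudge it on until there is contact force.

```bash
python3 -m crank '[[-0.9,[0,1,0],-0.5],[-0.9,[0,2,0],-1],[-0.9,[0,2,0],-1]]' 35;python3 -m crank '[[-0.9,[0,1,0],0],[-0.9,[0,2,0],0],[-0.9,[0,2,0],0]]' 35; python3 - <<'E'
from h import *
go(.528+.1175,-.0125,.1045,180)
E
```

```text
time: 9.83
ee_pos: [0.6444, -0.0135, 0.1039]
eef_rot: [-0.008, 1.0, -0.002, 0.0]
ft_force: [0.8, -7.2, -1.5]
width: 0.0295
time: 10.08
ee_pos: [0.6445, -0.0133, 0.104]
eef_rot: [-0.007, 1.0, -0.003, 0.0]
ft_force: [0.2, -12.1, -1.1]
width: 0.0295
cur [ 0.6445 -0.0133  0.104 ] yaw -179.21 tilt [ 0.     -0.0054 -1.    ] shift [-1.   0.8 -0.5] turn 0.8 t 10.08 f [  0.2 -12.1  -1.1] w 0.0295 j [ 0.55  0.6  -0.84  1.51  0.47  1.24  1.23]
```

Firm contact, −12 N at the collar. I'll relax the push, lower 2 mm so the bore hangs on the rod, and open.

```bash
python3 -m crank '[[-0.9,[0,-2.5,1],0.5],[-0.9,[0,-2.5,2],1],[-0.9,[0,-2.5,2],1]]' 35;python3 - <<'E'
from h import *
go(.528+.1175,-.0125,.1045,180)
E
python3 -m crank '[[-0.6,[0,0,0],0],[-0.3,[0,0,0],0],[0,[0,0,0],0],[0,[0,0,0],0],[0,[0,0,0],0],[0,[0,0,0],0]]'
```

```text
time: 10.33
ee_pos: [0.6446, -0.0137, 0.1023]
eef_rot: [0.001, 1.0, -0.001, 0.0]
ft_force: [-0.0, -7.7, 0.8]
width: 0.0298
cur [ 0.6446 -0.0137  0.1023] yaw 179.84 tilt [-4.0e-04 -2.8e-03 -1.0e+00] shift [-0.9  1.2 -2.2] turn -0.2 t 10.33 f [-0.  -7.7  0.8] w 0.0298 j [ 0.55  0.6  -0.83  1.51  0.47  1.23  1.21]
time: 10.83
ee_pos: [0.6442, -0.0103, 0.1022]
eef_rot: [-0.001, 1.0, 0.0, 0.0]
ft_force: [-0.9, 0.4, 0.2]
width: 0.0421
```

```bash
python3 -m crank '[[0.1,[0,-1.5,0],0],[0.1,[0,-1.5,0],0],[0.1,[0,-1.5,-15],0],[0.1,[0,-1.5,-40],0],[0.1,[0,-1.5,-80],0],[0.3,[0,-1.5,-115],0],[0.3,[0,-1.5,-115],0]]';python3 - <<'E'
from h import *
go(.528+.1175,-.0125,.1045,180); snap('wrist','w9');snap('scene','s9');snap('side','d9')
cv2.imwrite('pics/c9.png',np.hstack([cv2.resize(cv2.imread(f'pics/{n}.png')[150:225,b:b+100],(400,300),interpolation=cv2.INTER_CUBIC) for n,b in(('s9',200),('d9',220))]))
E
```

```text
time: 11.42
ee_pos: [0.647, -0.0114, 0.226]
eef_rot: [-0.0, 1.0, 0.0, 0.005]
ft_force: [1.1, 0.6, 1.0]
width: 0.0538
cur [ 0.647  -0.0114  0.226 ] yaw -179.94 tilt [-1.050e-02  5.000e-04 -9.999e-01] shift [  2.8  -1.2 121.5] turn 0.1 t 11.42 f [1.1 0.6 1. ] w 0.0538 j [ 0.56  0.51 -0.88  1.37  0.39  1.43  1.27]
```

View pics/w9.png

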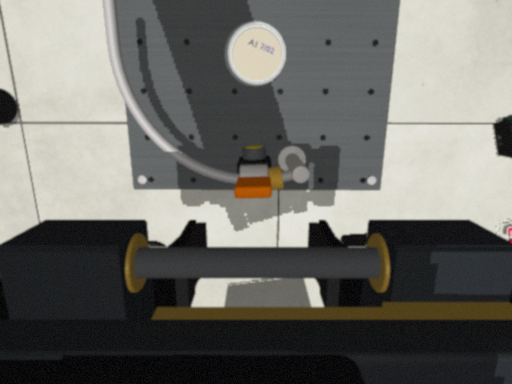

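View pics/c9.png

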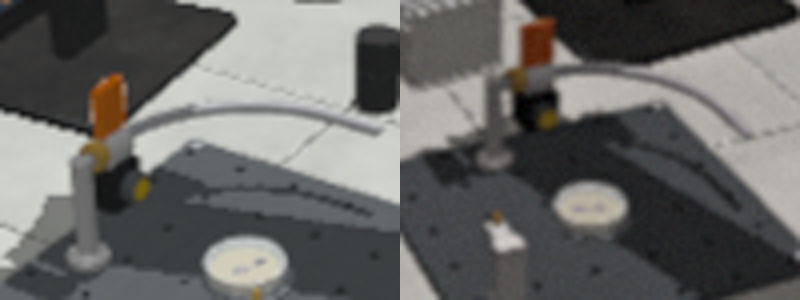

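The lamp rests against the collar: in the wrist view the fin is at (253,187) touching the brass at (276,178), lens toward the dish, and the dish has not moved. Now the shield.

```bash
python3 - <<'E'
from h import *
a=onz(*S2(312,128),.127);b=onz(*S2(376,175),.127); print(a,b,np.degrees(np.arctan2(*(a-b)[[1,0]])),'hinge',onz(*S2(458,313),.09))
go(.45,.2,.32,90)
E
```

```text
[0.46896755 0.32527153 0.127     ] [0.43693758 0.33051544 0.127     ] -9.29791575868696 hinge [0.40254754 0.33641921 0.09      ]
cur [ 0.6443 -0.0126  0.2179] yaw -179.95 tilt [-1.e-03 -3.e-04 -1.e+00] shift [ 194.1  212.7 -102.4] turn 90.0 t 11.57 f [-0.9 -0.1 -1. ] w 0.0559 j [ 0.56  0.52 -0.88  1.38  0.39  1.43  1.27]
```

```bash
python3 - <<'E'
from h import *
go(.52,.328,.32,171)
E
python3 -m crank '[[0.6,[10,15,-35],0],[1,[25,50,-70],2],[1,[45,90,-100],4],[1,[65,130,-102],6],[1,[90,170,-102],9],[1,[110,210,-102],9],[1,[120,250,-102],9],[1,[124,290,-102],9],[1,[124,325,-102],9],[1,[124,340,-102],9],[1,[124,340,-102],9],[1,[124,340,-102],9]]'
python3 - <<'E'
from h import *
snap('wrist','w10'); go(.47,.328,.28,171)
E
```

```text
cur [ 0.6443 -0.0126  0.2179] yaw -179.95 tilt [-1.e-03 -3.e-04 -1.e+00] shift [ 124.   340.7 -102.4] turn 9.0 t 11.57 f [-0.9 -0.1 -1. ] w 0.0559 j [ 0.56  0.52 -0.88  1.38  0.39  1.43  1.27]
time: 12.57
ee_pos: [0.5182, 0.3297, 0.3176]
eef_rot: [0.075, 0.997, -0.0, -0.001]
ft_force: [-0.1, 0.5, 0.2]
width: 0.0866
cur [0.5194 0.3277 0.3177] yaw 171.15 tilt [ 0.0019 -0.0013 -1.    ] shift [48.8 -7.2 37.8] turn 0.2 t 12.62 f [-0.3 -2.1  0.8] w 0.087 j [ 0.06  0.43 -0.98  1.29  0.36  1.6   0.55]
```

View pics/w10.png

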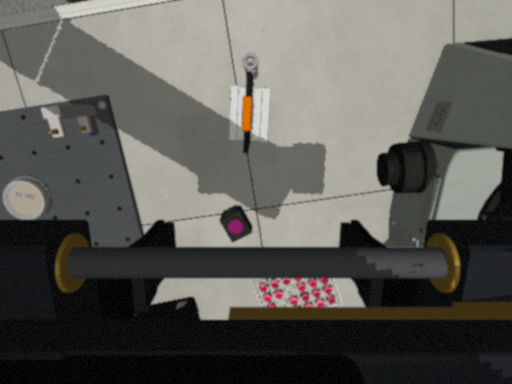

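The orange bar is at (247,114), the hinge knuckle at (250,63) and the cube at (236,222). I'll take a second view from nearer the shield.

```bash
python3 -m crank '[[1,[25,-4,19],0],[1,[49,-7,38],0],[1,[49,-7,38],0],[1,[49,-7,38],0]]'
python3 - <<'E'
from h import *
snap('wrist','w11'); go(.455,.328,.28,171)
for f,a,b,s,o in(('w10',45,215,6,'b10'),('w11',60,205,4.4,'b11')):
    im=cv2.imread(f'pics/{f}.png')[a:a+115 if s==6 else a+130,b:b+90]; cv2.imwrite(f'pics/{o}.png',cv2.resize(im,None,fx=s if s<5 else 5,fy=s if s<5 else 5,interpolation=cv2.INTER_CUBIC))
E
```

```text
time: 12.95
ee_pos: [0.4701, 0.3257, 0.2799]
eef_rot: [0.079, 0.997, -0.002, -0.0]
ft_force: [0.7, -0.5, 0.7]
width: 0.0869
cur [0.4715 0.326  0.2809] yaw 170.89 tilt [-8.0e-04 -1.5e-03 -1.0e+00] shift [16.6 -0.6  0.9] turn -0.1 t 13.0 f [-0.   0.4  0.2] w 0.0871 j [ 0.12  0.35 -1.02  1.47  0.3   1.49  0.52]
```

View pics/b10.png

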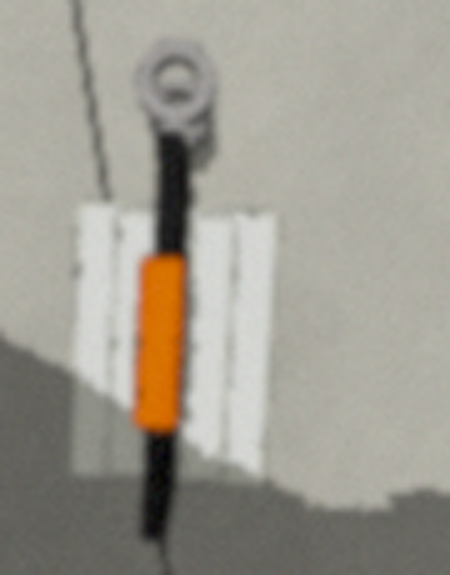

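View pics/b11.png

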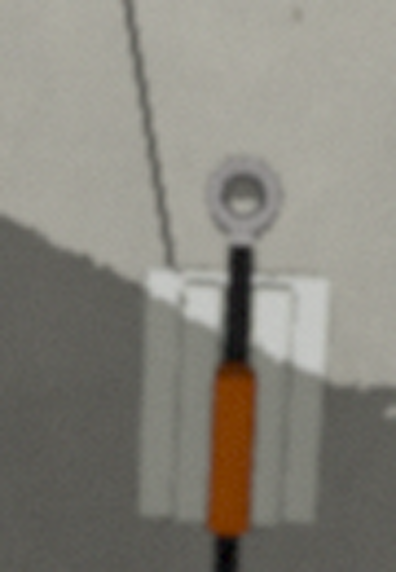

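```bash
python3 - <<'E'
from h import *
np.set_printoptions(precision=4,suppress=True)
A=lambda X,Y:('w10',215+(X+.5)/5-.5,45+(Y+.5)/5-.5)
B=lambda X,Y:('w11',205+(X+.5)/4.4-.5,60+(Y+.5)/4.4-.5)
for n,a,b in(('ctr',(160,343),(233,451)),('hingeend',(163,255),(236,368)),('farend',(157,431),(230,533)),('knuckle top',(176,80),(243,193))):
    print(n,tri(A(*a),B(*b)))
for q,P,l in((((163,255),(157,431)),A,'w10'),(((236,368),(230,533)),B,'w11')):
    a,b=[onz(*P(*x),.127) for x in q]; d=b-a; print(l,(a+b)/2,np.linalg.norm(d),np.degrees(np.arctan2(d[1],d[0])))
print('knuckle upper mouth z~.094',onz(*A(176,80),.094),onz(*B(243,193),.094))
E
```

```text
ctr (array([0.4569, 0.3288, 0.12  ]), [np.float64(0.1323969629643438), np.float64(0.13239696296424736)])
hingeend (array([0.4391, 0.3322, 0.1162]), [np.float64(0.19415788285073432), np.float64(0.19415788285092356)])
farend (array([0.4749, 0.3253, 0.1225]), [np.float64(0.09041888989104517), np.float64(0.09041888989098171)])
knuckle top (array([0.4016, 0.34  , 0.0899]), [np.float64(0.070545571085869), np.float64(0.07054557108590633)])
w10 [0.457  0.3288 0.127 ] 0.03587117185567636 -11.038711528910436
w11 [0.4559 0.3291 0.127 ] 0.03673623416223604 -11.007584924050741
knuckle upper mouth z~.094 [0.4021 0.3401 0.094 ] [0.4016 0.3399 0.094 ]
```

```bash
python3 - <<'E'
from h import *
print(onz('w10',380,165,.05),onz('w10',380,165,.15)); go(.4565,.329,.098,169)
E
```

```text
[0.55017523 0.49045302 0.05      ] [0.52731716 0.45569752 0.15      ]
cur [0.4715 0.326  0.2809] yaw 170.89 tilt [-8.0e-04 -1.5e-03 -1.0e+00] shift [ 15.4   0.9 182.9] turn 1.9 t 13.0 f [-0.   0.4  0.2] w 0.0871 j [ 0.12  0.35 -1.02  1.47  0.3   1.49  0.52]
```

```bash
python3 -m crank '[[0.5,[15,1,40],2],[0.3,[15,1,80],2],[0.2,[15,1,115],2],[0.2,[15,1,145],2],[0.2,[15,1,170],2],[0.2,[15,1,182],2],[0.2,[15,1,182],2],[0,[15,1,182],2],[-0.9,[15,1,182],2],[-1,[15,1,182],2],[-1,[15,1,182],2],[-1,[15,1,182],2]]' 35;python3 -m crank '[[-1,[0,0,0],0],[-1,[0,0,0],0],[-1,[0,0,0],0],[-1,[0,0,0],0],[-1,[0,0,0],0],[-1,[0,0,0],0],[-1,[0,0,0],0],[-1,[0,0,0],0]]' 35; python3 - <<'E'
from h import *
go(.4565,.329,.098,169)
E
```

```text
time: 14.0
ee_pos: [0.4564, 0.3315, 0.1]
eef_rot: [0.096, 0.995, 0.0, 0.001]
ft_force: [-0.3, 0.8, 0.0]
width: 0.0268
time: 14.67
ee_pos: [0.456, 0.3309, 0.0992]
eef_rot: [0.096, 0.995, -0.0, 0.0]
ft_force: [-1.0, -3.6, 5.1]
width: 0.0095
cur [0.456  0.3309 0.0992] yaw 169.03 tilt [-2.e-04 -7.e-04 -1.e+00] shift [-0.9 -1.8  1.2] turn 0.0 t 14.67 f [-1.  -3.6  5.1] w 0.0095 j [ 0.06  0.47 -0.95  1.73  0.42  1.16  0.37]
```

Gripped at 9.5 mm. Lifting straight up and checking.

```bash
python3 -m crank '[[-1,[0,0,-8],0],[-1,[0,0,-20],0],[-1,[0,0,-40],0],[-1,[0,0,-60],0],[-1,[0,0,-60],0],[-1,[0,0,-60],0]]' 40; python3 - <<'E'
from h import *
go(.54,.1065,.145,180); snap('wrist','w12')
cv2.imwrite('pics/w12z.png',cv2.resize(cv2.imread('pics/w12.png')[100:300,160:360],None,fx=3,fy=3,interpolation=cv2.INTER_CUBIC))
E
```

```text
time: 15.17
ee_pos: [0.4565, 0.3322, 0.1608]
eef_rot: [0.095, 0.995, 0.001, 0.001]
ft_force: [-0.6, -0.3, -2.2]
width: 0.01
cur [0.4565 0.3322 0.1608] yaw 169.05 tilt [-0.0022  0.0023 -1.    ] shift [-124.9 -205.7   15.6] turn -11.0 t 15.17 f [-0.6 -0.3 -2.2] w 0.01 j [ 0.09  0.41 -0.99  1.67  0.36  1.26  0.41]
```

View pics/w12z.png

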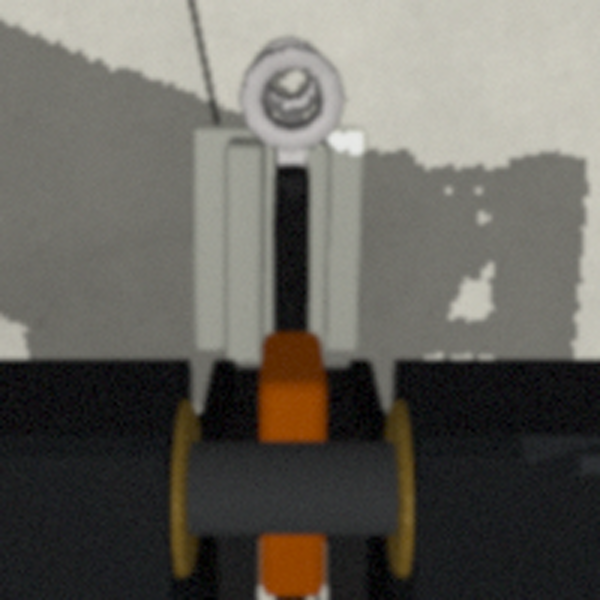

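The shield is up and the upper knuckle is in plain view (zoom 293,97), so I'll work out its position in the tool frame and go to the approach point.

```bash
python3 - <<'E'
from h import *
T,F,cx,cy=cam('w12'); s=r.read_state(); M=R.from_quat(s['eef_rot']).as_matrix()
print(M.T@(onz('w12',160+(293.5)/3-.5,100+97.5/3-.5,s['ee_pos'][2]-.005)-s['ee_pos'])*1e3, M.T@(T[:3,3]-s['ee_pos'])*1e3)
E
python3 -m crank '[[-1,[-10,-10,-10],0],[-1,[-25,-35,-10],0],[-1,[-45,-70,-10],-3],[-1,[-65,-105,-5],-6],[-1,[-90,-140,0],-9],[-1,[-110,-175,0],-11],[-1,[-125,-206,0],-11],[-1,[-125,-206,0],-11],[-1,[-125,-206,0],-11]]' 40; python3 - <<'E'
from h import *
np.set_printoptions(precision=4,suppress=True)
snap('wrist','w13'); go(.499,.1065,.138,180)
print(proj('w13',(.444,.1069,.108)),proj('w13',(.444,.1069,.096)))
cv2.imwrite('pics/w13z.png',cv2.resize(cv2.imread('pics/w13.png')[0:200,160:360],None,fx=3,fy=3,interpolation=cv2.INTER_CUBIC))
E
```

```text
[54.49177951  1.92612321  4.9522547 ] [  67.59912086    1.58939439 -163.20286121]
time: 15.97
ee_pos: [0.5396, 0.1027, 0.158]
eef_rot: [0.002, 1.0, -0.0, -0.001]
ft_force: [-0.0, 1.6, -1.8]
width: 0.0099
cur [0.5391 0.105  0.1584] yaw 179.96 tilt [ 0.0012  0.0005 -1.    ] shift [40.   1.5 20.4] turn -0.0 t 16.02 f [ 0.1  1.1 -0.1] w 0.0098 j [ 0.54  0.36 -0.97  1.71  0.32  1.24  1.06]
[262.0079  57.6656] [261.7442  60.3505]
```

View pics/w13z.png

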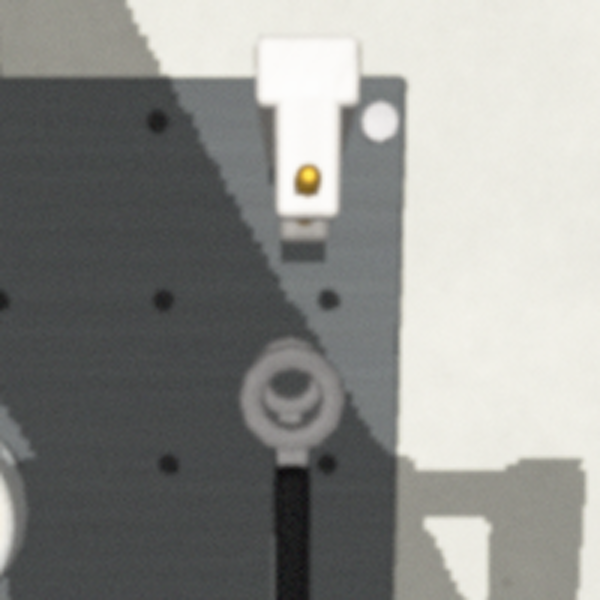

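The pin is at zoom (308,178), the knuckle at (292,398). The offset between them in the same picture gives the move.

```bash
cat >> h.py <<'E'
def off(f,pt,pf,kn,x0,y0,s,dk=-.005):
    st=r.read_state(); M=R.from_quat(st['eef_rot']).as_matrix(); p=st['ee_pos']
    g=lambda q,z: M.T@(onz(f,x0+(q[0]+.5)/s-.5,y0+(q[1]+.5)/s-.5,z)-p)*1e3
    a,b,k=g(pt,.108),g(pf,.096),g(kn,p[2]+dk); print('pin tip',a,'foot',b,'knuckle',k,'move',(a+b)/2-k)
E
python3 - <<'E'
from h import *
np.set_printoptions(precision=2,suppress=True)
off('w13',(309,172),(307,186),(292,398),160,0,3)
E
```

```text
pin tip [95.39  2.22 50.5 ] foot [94.21  1.98 62.5 ] knuckle [53.98 -1.24  5.06] move [40.82  3.34 51.44]
```

```bash
python3 -m crank '[[-1,[0,3,10],0],[-1,[5,3,20],0],[-1,[18,3,20],0],[-1,[30,3,20],0],[-1,[38,3,20],0],[-1,[41,3,20],0],[-1,[41,3,20],0],[-1,[41,3,20],0]]' 40; python3 - <<'E'
from h import *
np.set_printoptions(precision=4,suppress=True)
snap('wrist','w14'); go(.499,.1065,.138,180);snap('scene','s14');snap('side','d14')
cv2.imwrite('pics/w14z.png',cv2.resize(cv2.imread('pics/w14.png')[90:190,205:305],None,fx=6,fy=6,interpolation=cv2.INTER_CUBIC))
cv2.imwrite('pics/c14.png',np.hstack([cv2.resize(cv2.imread(f'pics/{n}.png')[a:a+75,b:b+75],(400,400),interpolation=cv2.INTER_CUBIC) for n,a,b in(('s14',205,215),('d14',180,215))]))
E
```

```text
time: 16.68
ee_pos: [0.4987, 0.1083, 0.139]
eef_rot: [-0.0, 1.0, -0.0, 0.0]
ft_force: [0.1, 0.0, -0.8]
width: 0.0095
cur [0.4988 0.1083 0.139 ] yaw -179.96 tilt [-0.0005 -0.     -1.    ] shift [-0.2 -1.8  1. ] turn 0.0 t 16.73 f [ 0.   0.2 -0.8] w 0.0096 j [ 0.58  0.29 -1.    1.83  0.27  1.17  1.07]
```

View pics/w14z.png

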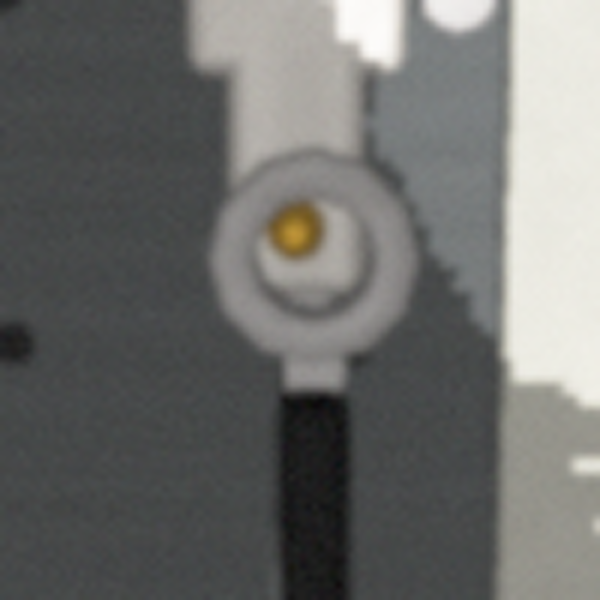

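View pics/c14.png

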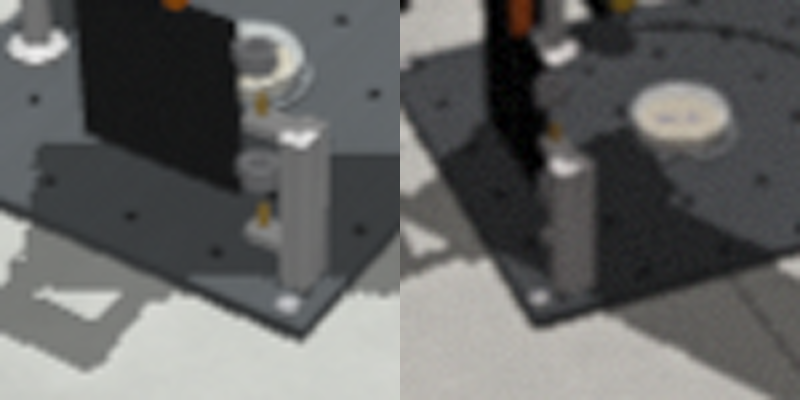

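I can see the pin (295,230) through the knuckle's bore (centre 315,253), and the lower knuckle sits between the brackets. Now the fine offset.

```bash
python3 - <<'E'
from h import *
np.set_printoptions(precision=2,suppress=True)
off('w14',(295,230),(297,232),(315,253),205,90,6)
E
```

```text
pin tip [55.21 -1.01 31.03] foot [54.23 -0.94 43.03] knuckle [55.    0.94  4.98] move [-0.29 -1.91 32.05]
```

```bash
python3 -m crank '[[-1,[0,-1.8,0],0],[-1,[0,-1.8,0],0],[-1,[0,-1.8,4],0],[-1,[0,-1.8,8],0],[-1,[0,-1.8,11],0],[-1,[0,-1.8,11],0]]' 40; python3 - <<'E'
from h import *
np.set_printoptions(precision=4,suppress=True)
snap('wrist','w15'); go(.499,.1065,.113,180)
cv2.imwrite('pics/w15z.png',cv2.resize(cv2.imread('pics/w15.png')[90:190,205:305],None,fx=6,fy=6,interpolation=cv2.INTER_CUBIC))
E
```

```text
time: 17.33
ee_pos: [0.498, 0.1063, 0.1271]
eef_rot: [-0.0, 1.0, -0.0, -0.001]
ft_force: [-0.2, -1.0, -1.2]
width: 0.0097
cur [0.4981 0.1064 0.1275] yaw -179.95 tilt [ 0.0009 -0.     -1.    ] shift [-0.9  0.1 14.5] turn 0.0 t 17.38 f [ 0.4 -0.4 -0.7] w 0.0094 j [ 0.58  0.3  -1.    1.84  0.28  1.15  1.06]
```

View pics/w15z.png

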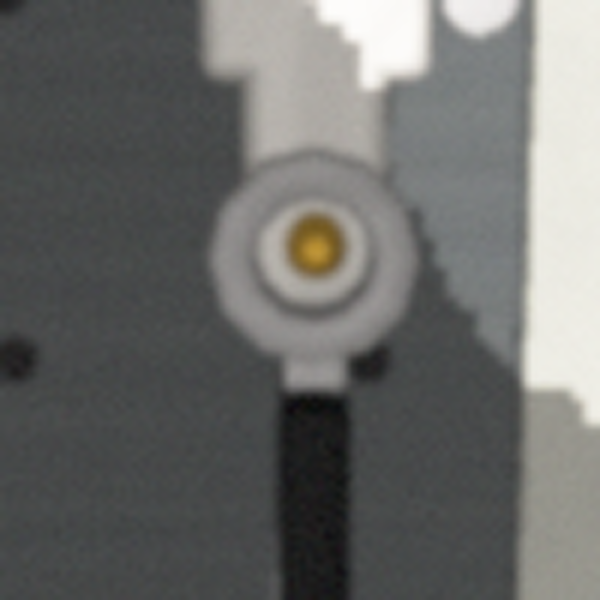

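The pin is now centred in the bore at (315,248). Lowering onto both pins.

```bash
python3 -m crank '[[-1,[0,0,4],0],[-1,[0,0,8],0],[-1,[0,0,11],0],[-1,[0,0,12],0],[-1,[0,0,12],0]]' 40; python3 -m crank '[[-1,[0,0,1],0],[-1,[0,0,2],0],[-1,[0,0,2],0]]' 40
```

```text
time: 17.8
ee_pos: [0.4982, 0.1064, 0.1156]
eef_rot: [-0.0, 1.0, -0.0, -0.0]
ft_force: [-0.5, -0.6, -2.4]
width: 0.0099
time: 18.05
ee_pos: [0.4984, 0.1064, 0.1139]
eef_rot: [-0.0, 1.0, -0.0, 0.0]
ft_force: [0.0, -0.1, -1.5]
width: 0.0096
```

```bash
python3 -m crank '[[-1,[0,0,1],0],[-1,[0,0,1],0],[-1,[0,0,1],0]]' 40; python3 - <<'E'
from h import *
snap('wrist','w16'); snap('scene','s16');go(.499,.1065,.113,180)
cv2.imwrite('pics/c16.png',np.hstack([cv2.resize(cv2.imread('pics/w16.png')[90:190,205:305],(400,400),interpolation=cv2.INTER_CUBIC),cv2.resize(cv2.imread('pics/s16.png')[205:280,215:290],(400,400),interpolation=cv2.INTER_CUBIC)]))
E
```

```text
time: 18.3
ee_pos: [0.4986, 0.1064, 0.1132]
eef_rot: [-0.0, 1.0, -0.0, 0.0]
ft_force: [0.6, 0.5, 0.5]
width: 0.0095
cur [0.4986 0.1064 0.1132] yaw -179.96 tilt [-3.e-04 -0.e+00 -1.e+00] shift [-0.4  0.1  0.2] turn 0.0 t 18.4 f [ 0.3 -0.4  1.3] w 0.0097 j [ 0.57  0.32 -0.99  1.86  0.3   1.12  1.04]
```

View pics/c16.png

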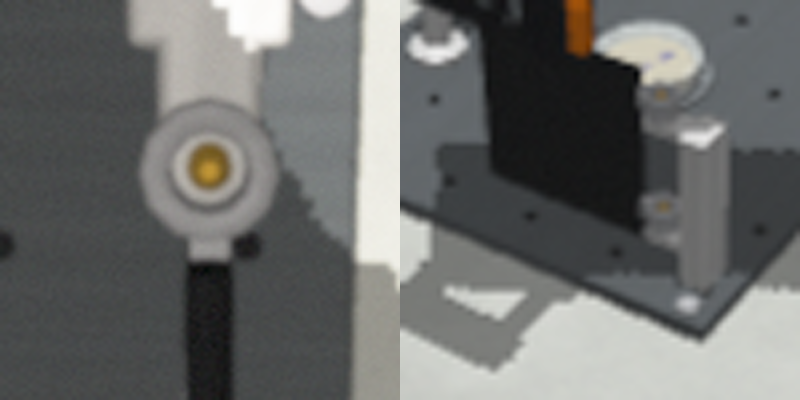

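Both knuckles are on their pins, and the force has changed from −2.4 to about +1 N, so the weight is going onto the brackets. One more small press, then I'll open partly.

```bash
python3 -m crank '[[-1,[0,0,0.7],0],[-1,[0,0,0.7],0],[-1,[0,0,0.7],0]]' 40; python3 -m crank '[[-0.8,[0,0,0],0],[-0.6,[0,0,0],0],[-0.4,[0,0,0],0],[-0.4,[0,0,0],0],[-0.4,[0,0,0],0],[-0.4,[0,0,0],0]]'; python3 - <<'E'
from h import *
go(.499,.1065,.113,180)
E
```

```text
time: 18.65
ee_pos: [0.4989, 0.1065, 0.1128]
eef_rot: [-0.0, 1.0, -0.0, 0.0]
ft_force: [0.6, -0.3, 5.6]
width: 0.0098
time: 19.15
ee_pos: [0.4983, 0.1064, 0.1122]
eef_rot: [-0.0, 1.0, -0.0, -0.0]
ft_force: [-1.0, 0.9, -0.1]
width: 0.0252
cur [0.4983 0.1064 0.1122] yaw -179.96 tilt [ 2.e-04 -1.e-04 -1.e+00] shift [-0.7  0.1 -0.8] turn 0.0 t 19.15 f [-1.   0.9 -0.1] w 0.0252 j [ 0.57  0.32 -0.99  1.86  0.3   1.12  1.04]
```

Pressing gave +5.6 N (seated), and the force went to zero on release. Retreating straight up and looking.

```bash
python3 -m crank '[[-0.3,[0,0,-10],0],[-0.3,[0,0,-25],0],[-0.3,[0,0,-55],0],[-0.3,[0,0,-90],0],[-0.3,[0,0,-130],0],[-0.3,[-20,0,-150],0],[-0.3,[-40,0,-150],0],[-0.3,[-40,0,-150],0],[-0.3,[-40,0,-150],0]]'; python3 - <<'E'
from h import *
for n in('wrist','scene','side'): snap(n,n[0]+'e')
go(.499,.1065,.113,180)
cv2.imwrite('pics/ce.png',np.hstack([cv2.resize(cv2.imread(f'pics/{n}.png')[a:a+112,b:b+112],(400,400),interpolation=cv2.INTER_CUBIC) for n,a,b in(('se',150,190),)]+[cv2.resize(cv2.imread('pics/we.png')[0:230,140:370],(400,400),interpolation=cv2.INTER_CUBIC)]))
E
```

```text
time: 19.9
ee_pos: [0.5387, 0.1067, 0.2626]
eef_rot: [-0.0, 1.0, 0.001, -0.0]
ft_force: [0.0, 0.3, 0.4]
width: 0.0306
cur [0.5376 0.1068 0.2622] yaw -179.91 tilt [ 7.e-04 -3.e-04 -1.e+00] shift [ 38.5  -0.2 149.3] turn 0.1 t 20.05 f [ 1.   0.1 -0.5] w 0.0305 j [ 0.58  0.28 -1.02  1.56  0.24  1.43  1.11]
```

```bash
ls pics | tail -5
```

```text
zd1.png
zd6.png
zs1.png
zs2.png
zs6.png
```

View pics/ce.png

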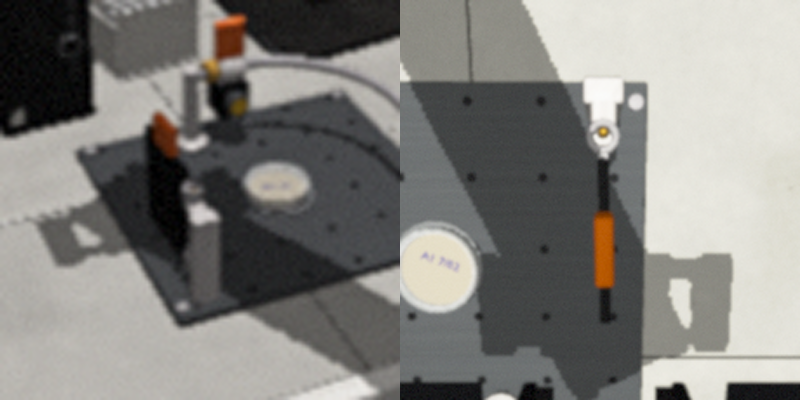

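The shield hangs on the pins, with the pin centred in the upper knuckle at (602,132) in the right-hand panel. The lamp is still at the collar. One last scene view before handing in.

```bash
python3 - <<'E'
from h import *
im=snap('scene','fin'); z=cv2.resize(im[140:290,150:350],(800,600),interpolation=cv2.INTER_CUBIC); cv2.imwrite('pics/finz.png',z)
print(r.read_state()['time'])
E
```

```text
20.1
```

View pics/finz.png

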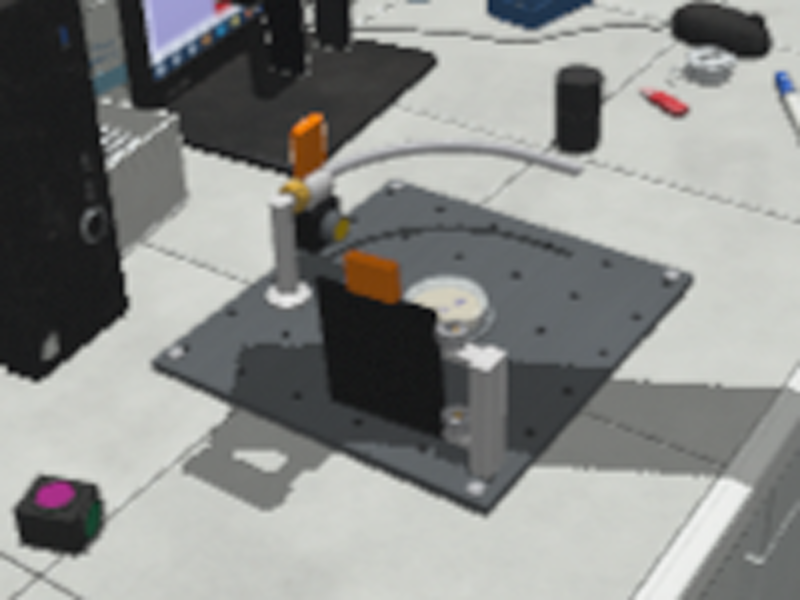

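The lamp is against the collar at (295,190) and the shield is down on both pins at (450,330) and (455,415). The dish, can and cube look unmoved. Handing in.

```bash
python3 - <<'E'
from h import *
print(r.close_job())
E
```

```text
the job is handed in; nothing more can be done
None
```

I threaded the lamp carriage onto the rod, slid it round the bend to the brass collar and let go. Then I lifted the shield out of its rack, hung it on both hinge pins and handed the job in at about 20 s of the 67 s allowed.

- **Lamp:** the wrist sensor read about 12 N against the collar before I let go. The wrist and scene pictures taken after release show the sleeve touching the collar and the lens facing the dish.
- **Shield:** pressing it down gave about +5.6 N, and the force dropped to zero when I opened the fingers. The tool height matched the worked-out hung height to within 1 mm. The last pictures show both knuckles down on their brackets with the pin centred in the upper one.
- **Dish, can and cube:** I compared these only by eye in the last scene picture, where they look unmoved.
- **Disagreement:** before threading, the fixed cameras put the lamp's bore 4–5 mm off the rod, while the wrist camera put it within about 1 mm. I made a small compromise shift, then undid it after light contact forces. The wrist camera was right.

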